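Load a turned finial into a keyed indexing stand

ROBOT

A 7-joint arm with a two-finger parallel gripper is mounted at the origin on the work surface. World frame = base frame: x ahead of the robot, y to its left, z up, the work surface at z = 0. Lengths are in mm, angles in rad, forces in N, time in s.
With the tool pointing down it reaches from about 425 to 925 mm from the base axis. Payload 6.8 kg.
Tool frame: the origin (TCP) lies at the very end of the fingers, on their centre line; the grasp point (between the pads) lies 19 mm behind it (bot.grip_point_offset is the distance from the TCP to the grasp point, in mm); z points along the fingers, y is the direction in which the jaws open and shut (so a half turn about z gives the same grasp; the last joint's range is limited). The gripper opens to 85 mm and grips with 20 to 120 N. Pads are 22 mm wide; open, the fingers measure 114 mm over their backs; the gripper's body (76 mm by 85 mm) begins 54 mm behind the grasp point. The pads swing forward as they close: fully open they stand 13 mm farther back than shut.
Start: joints at [1.184, 0.477, 0.022, 1.555, -0.011, 1.109, -0.083], TCP at [185.77, -648.95, 231.308] pointing down, gripper open.
Joint ranges: [-2.96, 2.96], [-0.34, 2.1], [-1.41, 1.46], [0.24, 2.44], [-1.37, 4.51], [0.17, 1.92], [-2.96, 2.96]. Speed limits (rad/s): [2.39, 2.39, 3.14, 3.14, 3.14, 3.14, 3.14].

INTERFACE

Orientations are given as [roll, pitch, yaw] about the fixed x, y, z axes, in that order (R = Rz(yaw) Ry(pitch) Rx(roll)).
In Python, from workcell import bot, cams gives the robot as it stands. The module is installed in compiled form; this text tells all that it offers.
- The arm moves only by the tool step_arm, never from a script. Its arguments are lists of equal length, an entry for each row: "dp": the shift along the tool's x, y, z in mm, a list of three; "roll": the turn about the tool's z in rad; "claw": the closure, from -1 (fully open) to 1 (shut), so that 0 is half open. In form: {"dp": [[x, y, z], ...], "roll": [roll, ...], "claw": [claw, ...]}. A call has 1 to 10 rows; each row shifts and turns the pose as measured when the row begins, along the tool's axes as they then stand; what a row does not reach is not made up. A row lasts 1/10 s, in which the tool goes at most 50 mm and 8.59 degrees, less where a joint would pass 70% of its speed; a pose out of reach is approached as far as the arm can. A call with a gripper value outside its range is refused whole. The fingers move at their own pace and stop on an object; the grip force is fixed at half the most. Time passes only in rows, so rows that do not move let the fingers close. It gives the time, the measured TCP pose, the force and the opening at its end, in the units of the state.
- bot.state(): the state, without advancing time (a new reading comes with each control period).
- cams.read_camera(name): name is "side" or "top" or "wrist"; returns a dict with "pixels" (384x512x3 uint8, blue, green, red), "fx", "fy", "cx", "cy" (pixels), "R" (3x3) and "t" (3): a world point X has camera coordinates R X + t; the wrist camera has in their place "hand_eye" (4x4, takes a point from camera to tool coordinates, whose origin is the TCP and whose axes are the flange's). Camera axes: x right, y down, z forward; pixel columns grow to the right and rows downward; lengths in mm; the calibration is good to about 2 mm. A picture is of the moment at which its call begins: read the wrist's pose just before it. There is no depth.
- bot.close_job(): hands the job in, once; it reports no verdict.
The state is a dict: "time_s": time; "joint_positions": joint angles; "dq": joint speeds; "effort": joint torques, N m; "ee_pos": TCP position; "ee_rot": TCP orientation; "contact_force": force on the tool from outside, world axes, zero at the start; "ft_torque": the same for the moment, N m; "gripper_width": finger opening in mm.
Only numpy, scipy, OpenCV 4.12 (cv2) and the standard library are available. Lean on these libraries where they do the work, as an engineer would, in place of code of your own. Each camera call takes 0.05 s, during which the arm holds its last target.

TASK

Pick up the pale wooden finial with the notched brass foot, put its foot into the round socket of the indexing stand and, pressing only lightly, turn it to feel for the hidden key until the notch drops over the key and the foot sits fully home. Then turn the seated finial counter-clockwise (seen from above), taking the stand's index ring with it, until the notch faces the red mark, where the ring meets its stop; let go and leave it there, still fully home. Never push the finial against the stand with more than 60 N, and leave the other things on the bench where they are.

Things in the scene. Friction and masses are not known exactly. Their poses are not given: they have to be found in the camera images.
- blank_mid (a point): Finial of pale turned wood on a brass foot, 98 mm tall, about 0.16 kg, standing loose. Point on its axis, 49 mm above its underside; z up the axis, x towards the middle of the foot's notch. Plain round grip, 36 mm across, from 31 to 79 mm above the underside (take it at any yaw); slimmer neck below, small turned top above.
- blank_foot (a point): Centre of the underside of the finial's brass foot, axes as above. The foot is a disc 55.5 mm across and 14 mm thick with one square notch in its rim, on the x side: 12 mm wide, from 18 mm off the axis out to the rim, through the full thickness.
- stand_mouth (a point): Indexing stand, bolted down: grey base plate 150 x 130 x 12 mm, aluminium cup 84 mm across. Point: centre of the socket's mouth, level with the rim, 48 mm above the bench; z up, x towards the red mark on rim and plate. The round socket is 58.6 mm across and 28 mm deep; its top 4 mm are a 45-degree lead-in.
- stand_seat (a point): Centre of the flat socket floor, 20 mm above the bench, same axes. By the socket wall stands one dark key, 9 mm wide, 12 mm high, 20 to 29.5 mm off the axis. A foot not lined up rests on the key's top, 12 mm above the floor, already 16 mm below the rim; turned to within about 3.5 degrees of the key it drops 12 mm to the floor.
- stand_mark (a point): The red mark on the cup's rim, 38 mm off the axis. The key is part of a stiff ring left at an unknown angle: 26 to 72 degrees (0.45 to 1.25 rad) clockwise of the mark, seen from above. Friction (0.2 N m) holds the ring under light probing; the keyed finial can turn it. At its stop the key is 1 degree short of the mark; a finial driven there points at the mark or up to 5 degrees past it.
- spare_mid (a point): A second finial, not to be used: same shape in dark wood, on a dark steel foot without a notch, 98 mm tall; this point is on its axis, 49 mm above its underside.
- mallet: Wooden mallet, lying, 250 mm long, head 70 mm across; origin at bench level on its handle, x towards its head, which lies 100 to 200 mm from the origin. Leave alone.
- wax_tin: Green wax tin, 72 mm across, 45 mm high; origin under its centre. Leave alone.
- sand_block: Cork sanding block, 110 x 60 x 35 mm; origin under its centre. Leave alone.
- offcut: Pale wood offcut, 120 x 50 x 50 mm; origin under its centre. Leave alone.
- drive_centre: Steel drive centre, 32 mm across, 85 mm tall, standing; origin under its centre. Leave alone.

How it is judged (in metres and radians):
On the way, in this order (a step that is already met when the one before it is completed fails the run):
1. the finial's foot is fully home over the key, its notch still well short of the red mark (z of blank_mid in the frame of stand_seat between 0.044 and 0.052 m and horizontal distance between blank_mid and stand_seat below 0.005 m and angle between blank_mid's own z axis and vertical below 0.08 rad and angle between the x axis of blank_mid and the x axis of stand_seat, either way round above 0.2 rad), for 0.1 s.
2. the seated finial has been turned until its notch faces the red mark (z of blank_mid in the frame of stand_seat between 0.044 and 0.052 m and horizontal distance between blank_mid and stand_seat below 0.005 m and angle between blank_mid's own z axis and vertical below 0.08 rad and angle between the x axis of blank_mid and the x axis of stand_seat, either way round below 0.15 rad), for 0.2 s.
At the end, for the whole second after the job is handed in: The finial stands upright (within 0.08 rad) and fully home in the socket (foot within 3 mm of the floor, axis within 5 mm of the socket's), notch within 0.15 rad (about 8.5 degrees) of the red mark, at rest and released (all of step 2 and linear speed of blank below 0.01 m/s and contact force between the fingers and blank below 0.2 N); the robot touches nothing.
It fails at once if the finial is pushed against the stand with more than 60 N (all their contact points added up) (contact force between blank and stand above 60 N).
It fails at once if one of the other things on the bench is moved by more than 20 mm (distance of any of spare_mid, mallet, wax_tin, sand_block, offcut, drive_centre from where it was at the start of the episode above 0.02 m).
It also fails if it takes over 67 s, if anything falls off the work surface, if the arm or the gripper's body presses on something with over 40 N, if the wrist force passes 120 N, or if a joint passes its speed limit or range.

## Working session

There is one attempt and no reset: what is moved stays moved. The work goes in short steps, Python scripts to look and compute and a tool call to move; the robot and the scene stay as the last step left them, time stands still between calls to the robot, and variables do not carry over. Pictures are saved under pics/ and viewed, and the job is handed in when it is done.

Besides the shell and the picture viewer there is one more tool, called after "Request:" in YAML: its name, and indented under it one key for each argument. step_arm: Moves the arm, as the interface text tells. Its arguments: {"type":"object","properties":{"dp":{"type":"array"},"roll":{"type":"array"},"claw":{"type":"array"}},"required":["dp","roll","claw"]}

```bash
mkdir -p pics
python3 - <<'E'
from workcell import bot,cams
import cv2,numpy as np
print(bot.state())
for n in ["side","top","wrist"]:
    c=cams.read_camera(n); cv2.imwrite(f"pics/{n}0.png",c["pixels"])
    print(n,{k:np.round(v,3).tolist() for k,v in c.items() if k!="pixels"})
E
```

```text
{'time_s': 0.0, 'joint_positions': array([ 1.18391546,  0.47783883,  0.02239892,  1.55644044, -0.01153433,
        1.10935486, -0.08309434]), 'dq': array([-0.00042855,  0.00097576,  0.00037754,  0.00042228,  0.0020184 ,
        0.0002987 , -0.00082676]), 'effort': array([-3.41715540e-04, -5.96451902e+01,  1.60803560e+00, -2.81198859e+01,
        1.25677296e-02,  9.32341442e-03, -2.07666908e-06]), 'ee_pos': array([ 185.54094165, -648.36839397,  230.3055725 ]), 'ee_rot': array([-3.13968519e+00,  1.40423651e-04,  2.78740479e-01]), 'contact_force': array([ 0.47671999,  0.96138239, -0.77107541]), 'ft_torque': array([-0.01063031, -0.060654  , -0.02705205]), 'gripper_width': 85.65494932392187}
side {'fx': 393.663, 'fy': 393.663, 'cx': 255.811, 'cy': 187.808, 'R': [[-0.875, -0.483, 0.017], [-0.306, 0.525, -0.794], [0.375, -0.701, -0.607]], 't': [511.948, 200.328, 1110.12]}
top {'fx': 475.347, 'fy': 475.347, 'cx': 255.714, 'cy': 191.568, 'R': [[-0.13, -0.991, -0.005], [-0.968, 0.128, -0.215], [0.214, -0.023, -0.977]], 't': [90.986, 561.396, 1451.427]}
wrist {'fx': 321.63, 'fy': 321.63, 'cx': 256.696, 'cy': 195.771, 'hand_eye': [[0.002, -0.958, -0.287, 72.676], [1.0, 0.002, 0.0, -0.223], [0.0, -0.287, 0.958, -142.481], [0.0, 0.0, 0.0, 1.0]]}
```

View pics/side0.png

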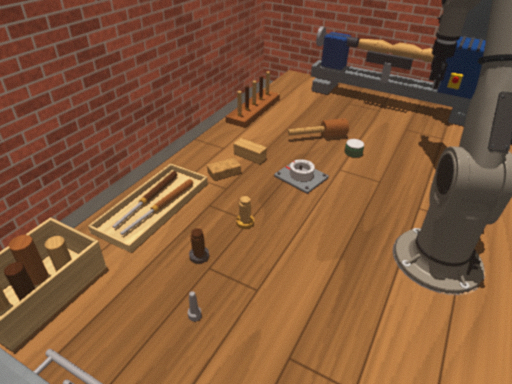

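View pics/top0.png

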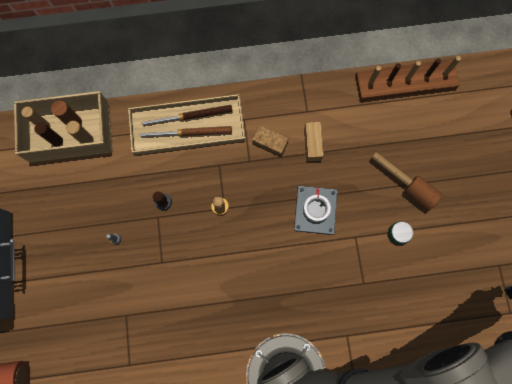

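View pics/wrist0.png

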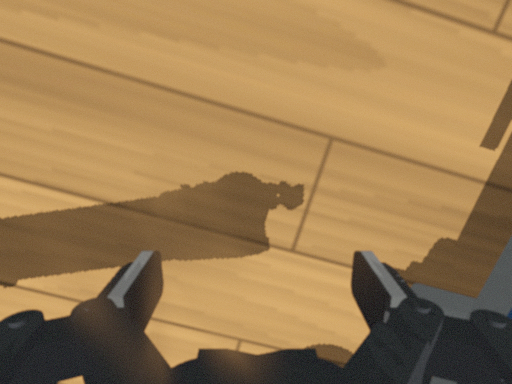

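The top view shows the pale finial at about (220,206), the stand's socket at (317,208) with the red mark on its upper side (317,190), the spare at (160,200) and the drive centre at (113,238). Next I'll measure these by casting rays.

```bash
cat > h.py <<'E'
import numpy as np,cv2
from scipy.spatial.transform import Rotation as Ro
from workcell import bot,cams
def K(c): return np.array([[c["fx"],0,c["cx"]],[0,c["fy"],c["cy"]],[0,0,1]])
def grab(n):
    s=bot.state(); c=cams.read_camera(n)
    if n=="wrist":
        T=np.eye(4);T[:3,:3]=Ro.from_euler("xyz",s["ee_rot"]).as_matrix();T[:3,3]=s["ee_pos"]
        T=T@np.array(c["hand_eye"]); c["R"]=T[:3,:3].T; c["t"]=-T[:3,:3].T@T[:3,3]
    c["R"]=np.array(c["R"]);c["t"]=np.array(c["t"]).ravel()
    return c
def ray(c,uv,z):
    d=c["R"].T@np.linalg.inv(K(c))@np.array([uv[0],uv[1],1.]); o=-c["R"].T@c["t"]
    return o+d*(z-o[2])/d[2]
def proj(c,X):
    p=K(c)@(c["R"]@np.array(X,float)+c["t"]); return p[:2]/p[2]
def crop(c,f,x0,y0,w,h,s):
    cv2.imwrite(f,cv2.resize(c["pixels"][y0:y0+h,x0:x0+w],None,fx=s,fy=s,interpolation=cv2.INTER_CUBIC))
E
python3 - <<'E'
from h import *
c=grab("top")
crop(c,"pics/topc.png",190,180,160,70,5)
hsv=cv2.cvtColor(c["pixels"],cv2.COLOR_BGR2HSV)
red=((hsv[...,0]<6)|(hsv[...,0]>174))&(hsv[...,1]>150)&(hsv[...,2]>90)
ys,xs=np.nonzero(red[180:240,290:345]); print("red",list(zip(xs+290,ys+180)))
for n,uv,z in [("finial",(220,206),14),("stand",(317,208),48),("mark",(317,191),48),("spare",(165,203),14),("drive",(114,239),0)]:
    print(n,ray(c,uv,z).round(1))
c=grab("side"); crop(c,"pics/sidec.png",170,140,180,130,4)
E
```

```text
red [(np.int64(317), np.int64(189)), (np.int64(317), np.int64(190)), (np.int64(318), np.int64(190)), (np.int64(317), np.int64(191)), (np.int64(318), np.int64(191)), (np.int64(317), np.int64(192)), (np.int64(317), np.int64(193))]
finial [546.3 137.5  14. ]
stand [ 492.6 -170.1   48. ]
mark [ 547.4 -178.8   48. ]
spare [579.8 314.7  14. ]
drive [486.  492.1   0. ]
```

View pics/topc.png

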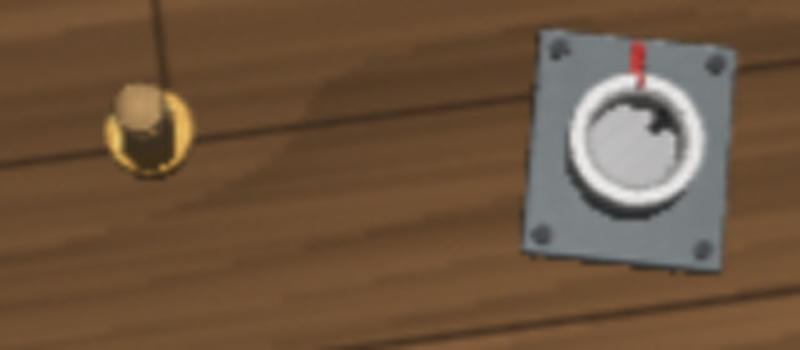

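View pics/sidec.png

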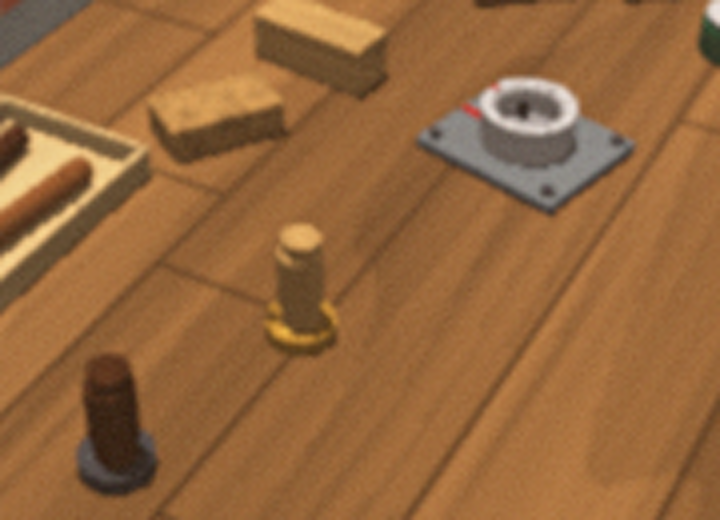

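The cup centre is at about (317.4,208.6). The dark key sits at about (322,205), clockwise of the red mark. The finial stands near (546,137). I'll pass over the stand first to look at it with the wrist camera.

Request:
step_arm:
  dp:
    - [36,-34,0]
    - [36,-34,0]
    - [36,-34,0]
    - [36,-34,0]
    - [36,-34,0]
    - [36,-34,0]
    - [36,-34,0]
    - [36,-34,0]
    - [36,-34,0]
    - [36,-34,0]
  roll: [0,0,0,0,0,0,0,0,0,0]
  claw: [-1,-1,-1,-1,-1,-1,-1,-1,-1,-1]

```text
time_s: 1.25
ee_pos: [438.0, -223.2, 228.8]
ee_rot: [3.137, 0.003, 0.264]
contact_force: [1.0, 0.7, 0.3]
gripper_width: 85.5
```

Request:
step_arm:
  dp:
    - [30,-30,0]
    - [0,0,0]
    - [0,0,0]
  roll: [0,0,0]
  claw: [-1,-1,-1]

```text
time_s: 1.55
ee_pos: [463.4, -177.2, 229.3]
ee_rot: [3.138, -0.0, 0.276]
contact_force: [0.1, -1.6, -0.7]
gripper_width: 85.3
```

Run:
```python
from h import *
s=bot.state(); print(s["joint_positions"].round(3),s["ee_pos"],s["dq"].round(3))
c=grab("wrist"); cv2.imwrite("pics/w1.png",c["pixels"])
np.savez("w1.npz",**{k:v for k,v in c.items()})
print(proj(c,[492,-170,48]))
```

```text
[ 0.475  0.199 -0.27   1.963  0.066  0.986 -1.12 ] [ 463.43554124 -177.1999235   229.25204007] [-0.043 -0.001 -0.029 -0.007 -0.018 -0.003 -0.016]
[257.15838061 144.50636939]
```

View pics/w1.png

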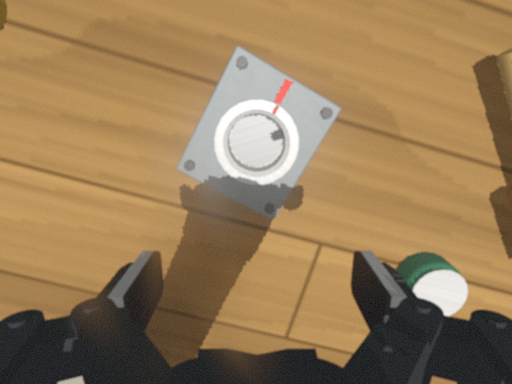

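The stand is in clear view, with the cup centred near (257,141), the red mark at (284,95) and the dark key at (277,134). I'll fit these now.

Run:
```python
from h import *
d=np.load("w1.npz"); c={k:d[k] for k in d}
c={k:(float(v) if v.ndim==0 else v) for k,v in c.items()}
im=c["pixels"]; hsv=cv2.cvtColor(im,cv2.COLOR_BGR2HSV)
crop(c,"pics/w1c.png",170,40,180,180,3)
roi=np.zeros(im.shape[:2],bool); roi[50:215,180:345]=True
red=((hsv[...,0]<8)|(hsv[...,0]>172))&(hsv[...,1]>140)&roi
ys,xs=np.nonzero(red); print("red",xs.mean(),ys.mean(),len(xs), xs.min(),xs.max(),ys.min(),ys.max())
m=((hsv[...,2]>215)&(hsv[...,1]<60)&roi).astype(np.uint8)
cs,_=cv2.findContours(m,cv2.RETR_CCOMP,cv2.CHAIN_APPROX_NONE)
for k in cs:
    if len(k)>40:
        k=cv2.convexHull(k); e=cv2.fitEllipse(k); p=ray(c,e[0],48); print(e,p, )
        P=np.array([ray(c,q[0],48)[:2] for q in k]); r=np.linalg.norm(P-p[:2],axis=1); 
        A=np.c_[2*P,np.ones(len(P))]; s=np.linalg.lstsq(A,(P**2).sum(1),rcond=None)[0]; print("circ",s[:2],np.sqrt(s[2]+s[:2]@s[:2]))
# plate corners
cx=ray(c,(257.5,141),48)
for v in [(xs.mean(),ys.mean())]: print("red z12",ray(c,v,12),"z48",ray(c,v,48))
dk=(hsv[...,2]<110)&roi; dk[:120]=False;dk[160:]=False;dk[:,:235]=False;dk[:,295:]=False
ys,xs=np.nonzero(dk);print("key",len(xs),xs.mean(),ys.mean(),ray(c,(xs.mean(),ys.mean()),32))
```

```text
red 282.9537037037037 90.89814814814815 108 275 290 81 110
((255.2625732421875, 140.6312713623047), (50.19791793823242, 53.2520751953125), 123.8592529296875) [ 495.18855642 -167.11497935   48.        ]
circ [ 494.61673182 -167.3185948 ] 25.84539137753455
((256.2410583496094, 141.33644104003906), (84.65486145019531, 85.0375747680664), 138.11386108398438) [ 494.78404053 -168.24765338   48.        ]
circ [ 493.24242428 -168.70320944] 42.34395075519147
((258.37335205078125, 138.81942749023438), (65.41741943359375, 71.9935302734375), 34.69336700439453) [ 497.76795483 -169.60792151   48.        ]
circ [ 496.58873257 -169.82493524] 33.952802138539504
red z12 [ 549.600071   -182.20887862   12.        ] z48 [ 547.94928293 -179.65870393   48.        ]
key 0 nan nan [nan nan nan]<stdin>:20: RuntimeWarning: Mean of empty slice.
  ret = ret.dtype.type(ret / rcount)
```

View pics/w1c.png

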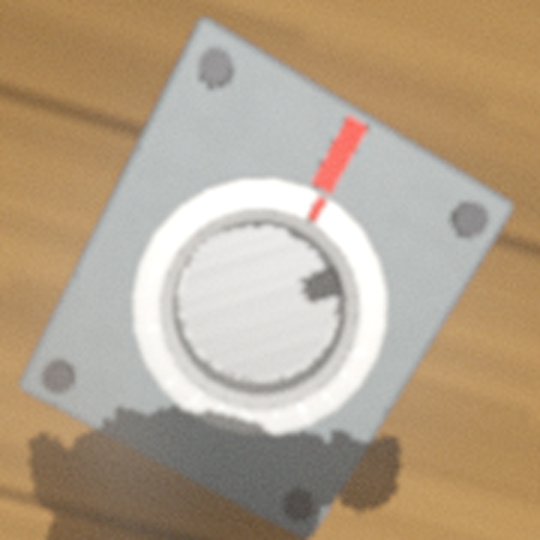

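Run:
```python
from h import *
d=np.load("w1.npz"); c={k:d[k] for k in d}
c={k:(float(v) if v.ndim==0 else v) for k,v in c.items()}
f=lambda u,v,z: ray(c,(170+(u+.5)/3-.5,40+(v+.5)/3-.5),z)
q=[f(203,17,12),f(513,205,12),f(22,385,12),f(305,540,12)]
q=np.array(q)[:,:2];print(q.round(1),q.mean(0)); 
for a,b in [(0,1),(0,2),(1,3),(2,3)]: v=q[b]-q[a];print(np.linalg.norm(v),np.arctan2(v[1],v[0]))
C=np.array([493.8,-168.5])
for n,p in [("rimmark",f(316.5,210,48)),("platemark far",f(354,121,12)),("key",f(323,285,32)),("keyinner",f(305,288,32)),("keytopcorner",f(325,268,32)),("keybot",f(325,298,32)),("floor",f(260,305,20))]:
    v=p[:2]-C; print(n,p.round(1),np.linalg.norm(v).round(1),np.arctan2(v[1],v[0]).round(3))
```

```text
[[ 579.1 -124.1]
 [ 550.  -247.4]
 [ 436.8  -91.2]
 [ 406.1 -212.4]] [ 493.00329658 -168.75404706]
126.70978853092824 -1.8027905935791313
146.08000912543054 2.9142975952290375
148.062346851436 2.90296688944927
125.05714920605926 -1.8186295746094332
rimmark [ 529.3 -177.5   48. ] 36.6 -0.25
platemark far [ 561.4 -183.7   12. ] 69.3 -0.222
key [ 505.6 -188.1   32. ] 22.9 -1.029
keyinner [ 502.9 -182.4   32. ] 16.6 -0.991
keytopcorner [ 511.3 -187.    32. ] 25.5 -0.813
keybot [ 501.5 -190.1   32. ] 22.9 -1.228
floor [ 491.5 -169.3   20. ] 2.4 -2.791
```

The stand centre is at about (493.4,-168.6). The mark's azimuth is about -0.235 rad and the key's is about -1.0 rad, so the key is about 44° clockwise of the mark. That is within the given range. The cup radius measures 42.3 mm against 42, and the plate 147x126 mm against 150x130, which agree. Now to the finial.

Request:
step_arm:
  dp:
    - [20,-40,0]
    - [20,-40,0]
    - [20,-40,0]
    - [20,-40,0]
    - [20,-40,0]
    - [20,-40,0]
    - [18,-36,0]
    - [0,0,0]
    - [0,0,0]
  roll: [0,0,0,0,0,0,0,0,0]
  claw: [-1,-1,-1,-1,-1,-1,-1,-1,-1]

```text
time_s: 2.5
ee_pos: [526.6, 117.8, 227.2]
ee_rot: [3.134, 0.0, 0.244]
contact_force: [-0.6, -1.2, -0.6]
gripper_width: 85.3
```

Run:
```python
from h import *
s=bot.state(); print(s["joint_positions"].round(3),s["ee_pos"],s["ee_rot"])
c=grab("wrist"); cv2.imwrite("pics/w2.png",c["pixels"])
np.savez("w2.npz",**{k:v for k,v in c.items()})
print(proj(c,[546,137,14]))
```

```text
[ 0.027  0.294 -0.442  1.86   0.154  1.021 -1.806] [526.62808254 117.76161219 227.2065257 ] [3.13385870e+00 1.87434802e-04 2.44079276e-01]
[242.66378783 145.94148956]
```

View pics/w2.png

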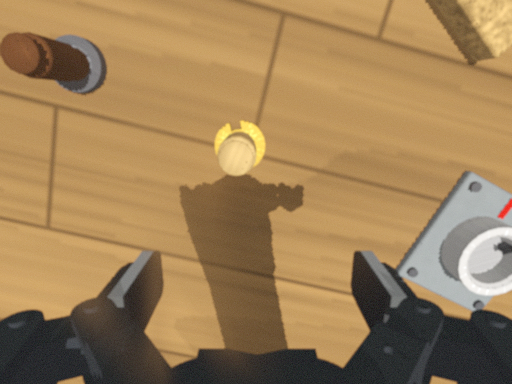

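The finial's foot shows as a gold ring around (240,147), with the notch at about (235,125) facing up in the image. The wooden top is at (237,155).

Run:
```python
from h import *
d=np.load("w2.npz"); c={k:d[k] for k in d}
c={k:(float(v) if v.ndim==0 else v) for k,v in c.items()}
im=c["pixels"]; hsv=cv2.cvtColor(im,cv2.COLOR_BGR2HSV)
crop(c,"pics/w2c.png",195,105,90,90,6)
m=((hsv[...,1]>150)&(hsv[...,0]>20)&(hsv[...,0]<35)&(hsv[...,2]>150)).astype(np.uint8)
m[:105]=0;m[195:]=0;m[:,:195]=0;m[:,285:]=0
cs,_=cv2.findContours(m,cv2.RETR_EXTERNAL,cv2.CHAIN_APPROX_NONE)
P=np.concatenate([k for k in cs if len(k)>5]); h=cv2.convexHull(P)[:,0]
W=np.array([ray(c,q,14)[:2] for q in h])
A=np.c_[2*W,np.ones(len(W))]; s=np.linalg.lstsq(A,(W**2).sum(1),rcond=None)[0]; print("circ z14",s[:2],np.sqrt(s[2]+s[:2]@s[:2]))
cv2.imwrite("pics/w2m.png",cv2.resize(m[105:195,195:285]*255,None,fx=6,fy=6,interpolation=0))
# mask angles about centre at 22-26mm radius
C=s[:2]
for a in np.arange(-.6,.61,.05):
    print(round(a,2),[int(m[tuple(np.round(proj(c,[C[0]+r*np.cos(a),C[1]+r*np.sin(a),14])).astype(int)[::-1])]) for r in (19,21,23,25)])
```

```text
circ z14 [545.9949957  140.51888181] 27.51828626187758
-0.6 [0, 0, 0, 0]
-0.55 [0, 0, 0, 0]
-0.5 [0, 0, 0, 0]
-0.45 [0, 0, 0, 1]
-0.4 [0, 0, 0, 0]
-0.35 [0, 0, 0, 0]
-0.3 [0, 0, 0, 0]
-0.25 [0, 0, 0, 0]
-0.2 [0, 0, 0, 0]
-0.15 [0, 0, 1, 0]
-0.1 [0, 0, 0, 1]
-0.05 [1, 1, 0, 1]
0.0 [1, 0, 1, 1]
0.05 [0, 1, 1, 1]
0.1 [1, 1, 1, 1]
0.15 [1, 1, 1, 1]
0.2 [1, 0, 1, 1]
0.25 [0, 0, 0, 0]
0.3 [0, 0, 0, 0]
0.35 [0, 0, 0, 0]
0.4 [0, 0, 0, 0]
0.45 [0, 0, 0, 0]
0.5 [0, 0, 0, 0]
0.55 [0, 0, 0, 0]
0.6 [0, 0, 0, 0]
```

View pics/w2c.png

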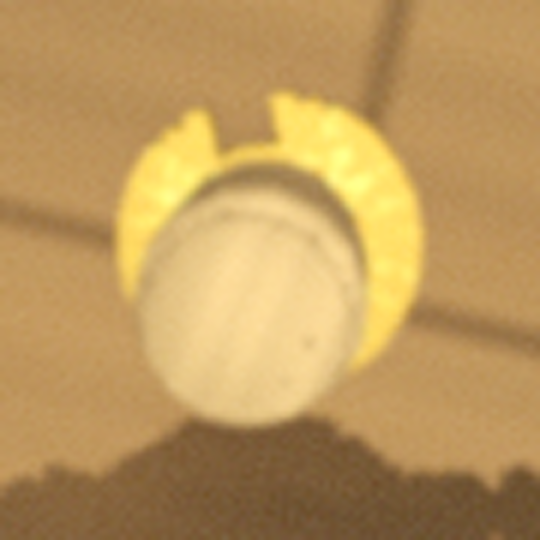

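View pics/w2m.png

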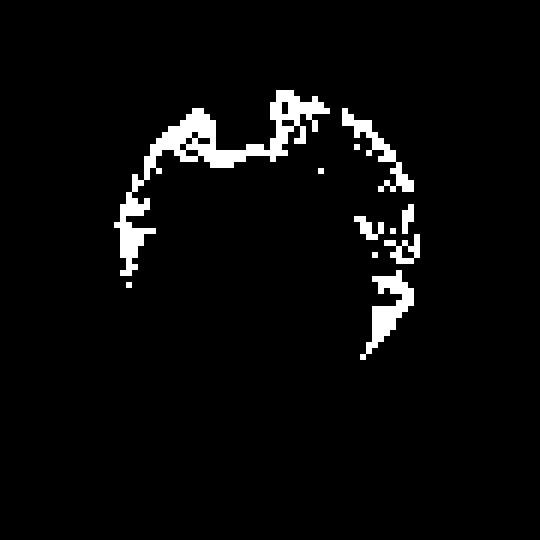

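Run:
```python
from h import *
d=np.load("w2.npz"); c={k:d[k] for k in d}
c={k:(float(v) if v.ndim==0 else v) for k,v in c.items()}
f=lambda u,v,z: ray(c,(195+(u+.5)/6-.5,105+(v+.5)/6-.5),z)[:2]
C=np.array([546,140.5])
L1,R1,L2,R2=f(211,115,14),f(271,97,14),f(217,156,14),f(277,144,14)
print(L1,R1,L2,R2,np.linalg.norm(L1-R1),np.linalg.norm(L2-R2))
for p in ((L1+R1)/2,(L2+R2)/2,(L1+L2+R1+R2)/4):
    v=p-C;print(np.linalg.norm(v),np.arctan2(v[1],v[0]))
for a,b in((L2,L1),(R2,R1)): v=b-a;print(np.arctan2(v[1],v[0]))
s=bot.state();R=Ro.from_euler("xyz",s["ee_rot"]).as_matrix();print(R.T@(np.r_[C,57]-s["ee_pos"]))
# wood top check: top at z98
print("top",f(250,318,95))
```

```text
[565.89654674 156.08720962] [571.60854213 146.32971797] [559.06675989 153.42901169] [563.79190402 143.37397709] 11.3064377512727 11.109937351943087
25.14655990205084 0.4398923837023063
17.33487519740223 0.4732875399145888
21.23785669388688 0.4535192574218738
0.37116720879357223
0.36151592688001427
[ 24.25497542 -18.44353348 170.18724034]
top [546.5180078  139.94581068]
```

The foot centre is at (546,140.5), with radius 27.5 mm against 27.75. The notch azimuth is about 0.42 rad. I'll pre-turn the wrist counter-clockwise so there is room for the roughly 1.4 rad clockwise turn to the key, lowering the tool as I go.

Request:
step_arm:
  dp:
    - [0,0,14]
    - [0,0,14]
    - [0,0,14]
    - [0,0,14]
    - [0,0,14]
    - [0,0,14]
    - [0,0,0]
  roll: [-0.14,-0.14,-0.14,-0.14,-0.14,-0.14,0]
  claw: [-1,-1,-1,-1,-1,-1,-1]

```text
time_s: 3.25
ee_pos: [527.9, 98.3, 140.6]
ee_rot: [3.132, 0.012, 1.092]
contact_force: [0.0, -0.2, -0.5]
gripper_width: 85.5
```

```bash
cat >> h.py <<'E'
def rel(X):
    s=bot.state();R=Ro.from_euler("xyz",s["ee_rot"]).as_matrix()
    print("t",s["time_s"],"pos",s["ee_pos"].round(1),"rot",s["ee_rot"].round(3),"j7",s["joint_positions"][6].round(3),"F",s["contact_force"].round(1),"M",s["ft_torque"].round(2),"w",round(s["gripper_width"],1))
    print("tool delta",(R.T@(np.array(X)-s["ee_pos"])).round(1))
E
python3 -c "
from h import *
rel([546,140.5,38])"
```

```text
t 3.25 pos [527.9  98.3 140.6] rot [3.132 0.012 1.092] j7 -1.063 F [ 0.  -0.2 -0.5] M [-0.04 -0.03 -0.  ] w 85.5
tool delta [ 47.1  -4.4 102. ]
```

Request:
step_arm:
  dp:
    - [20,-2,0]
    - [20,-2,0]
    - [7,0,0]
    - [0,0,0]
  roll: [0,0,0,0]
  claw: [-1,-1,-1,-1]

```text
time_s: 3.65
ee_pos: [547.9, 134.4, 141.4]
ee_rot: [3.13, 0.016, 1.066]
contact_force: [0.1, -0.1, -0.1]
gripper_width: 85.3
```

```bash
python3 -c "
from h import *
rel([546,140.5,38])
c=grab('wrist'); cv2.imwrite('pics/w3.png',c['pixels'])
np.savez('w3.npz',**c)
print(proj(c,[546,140.5,98]))"
```

```text
t 3.65 pos [547.9 134.4 141.4] rot [3.13  0.016 1.066] j7 -1.148 F [ 0.1 -0.1 -0.1] M [ 0.03 -0.03  0.06] w 85.3
tool delta [  6.1  -5.8 103.2]
[248.85862281 214.80435194]
```

View pics/w3.png

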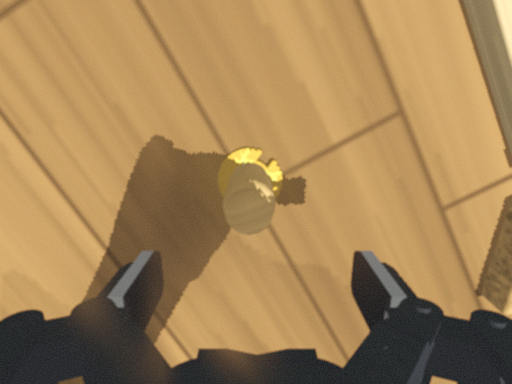

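The finial top is at (249,207), against a predicted (249,215). The 7 px difference is about 4 mm along the tool's x, which the pads tolerate, so I'll split the difference and go down.

Request:
step_arm:
  dp:
    - [4,-3,0]
    - [4,-3,10]
    - [0,0,25]
    - [0,0,25]
    - [0,0,25]
    - [0,0,17]
    - [0,0,0]
  roll: [0,0,0,0,0,0,0]
  claw: [-1,-1,-1,-1,-1,-1,-1]

```text
time_s: 4.4
ee_pos: [545.2, 138.9, 34.5]
ee_rot: [3.128, 0.017, 1.059]
contact_force: [-0.6, 0.4, 0.3]
gripper_width: 85.6
```

```bash
python3 -c "
from h import *
rel([546,140.5,38])
c=grab('wrist'); cv2.imwrite('pics/w4.png',c['pixels'])"
```

```text
t 4.4 pos [545.2 138.9  34.5] rot [3.128 0.017 1.059] j7 -1.27 F [-0.6  0.4  0.3] M [-0.    0.08  0.02] w 85.6
tool delta [ 1.7 -0.1 -3.6]
```

View pics/w4.png

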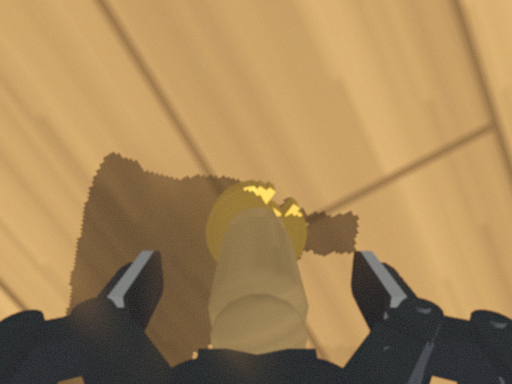

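The finial is centred between the fingers at columns 210–307. I'll raise the tool 4 mm and close.

Request:
step_arm:
  dp:
    - [2,0,-4]
    - [0,0,0]
    - [0,0,0]
    - [0,0,0]
    - [0,0,0]
    - [0,0,0]
    - [0,0,0]
    - [0,0,0]
  roll: [0,0,0,0,0,0,0,0]
  claw: [-1,1,1,1,1,1,1,1]

```text
time_s: 5.25
ee_pos: [548.8, 142.0, 43.8]
ee_rot: [3.123, 0.012, 1.059]
contact_force: [-0.6, 0.6, -1.1]
gripper_width: 35.0
```

```bash
python3 -c "
from h import *
rel([546,140.5,38])"
```

```text
t 5.25 pos [548.8 142.   43.8] rot [3.123 0.012 1.059] j7 -1.267 F [-0.6  0.6 -1.1] M [ 0.03  0.01 -0.01] w 35.0
tool delta [-2.6 -1.8  5.8]
```

Request:
step_arm:
  dp:
    - [0,0,-20]
    - [0,0,-20]
    - [0,0,-20]
    - [0,0,-20]
    - [0,0,0]
  roll: [0,0,0,0,0]
  claw: [1,1,1,1,1]

```text
time_s: 5.75
ee_pos: [546.1, 142.8, 124.0]
ee_rot: [3.127, 0.016, 1.059]
contact_force: [1.4, 0.5, -1.9]
gripper_width: 34.7
```

```bash
python3 -c "
from h import *
rel([493.4,-168.6,130])
c=grab('wrist'); cv2.imwrite('pics/w5.png',c['pixels']);np.savez('w5.npz',**c)
c=grab('side'); crop(c,'pics/s5.png',190,130,180,120,4);np.savez('s5.npz',**c)"
```

```text
t 5.75 pos [546.1 142.8 124. ] rot [3.127 0.016 1.059] j7 -1.191 F [ 1.4  0.5 -1.9] M [ 0.08 -0.06 -0.04] w 34.7
tool delta [-297.4  106.6    0.4]
```

View pics/w5.png

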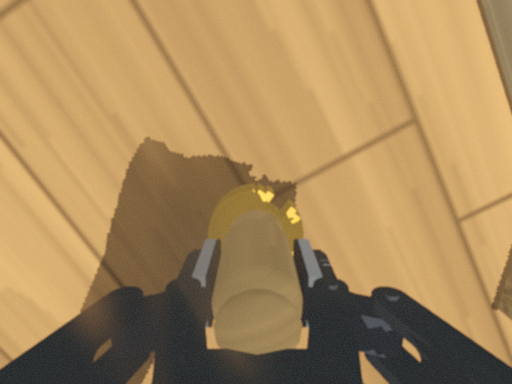

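View pics/s5.png

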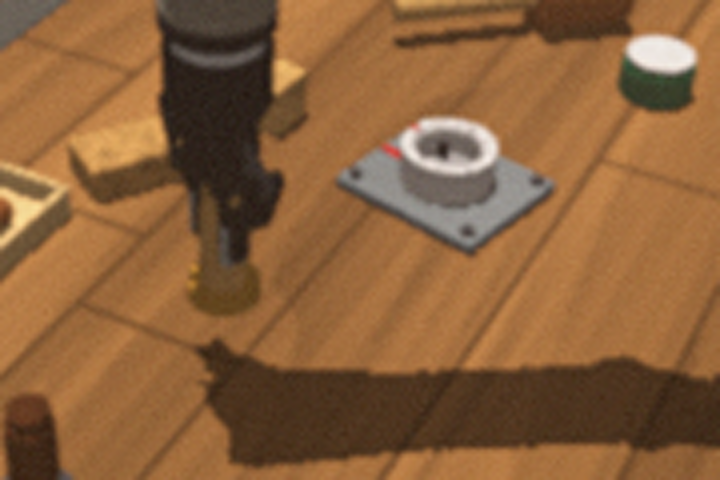

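The finial is held firmly, with the notch at about (281,203) in the wrist view and the foot roughly 43 mm below the TCP. I'll check the notch azimuth relative to the tool from this view, then turn.

Run:
```python
from h import *
d=np.load("w5.npz"); c={k:d[k] for k in d}
c={k:(float(v) if v.ndim==0 else v) for k,v in c.items()}
crop(c,"pics/w5c.png",196,170,120,100,6)
for z in (88,92,96):
    L,Rr=ray(c,(208,226),z),ray(c,(304,226),z); print(z,np.linalg.norm(L-Rr), (L+Rr)/2)
```

```text
88 57.237311671732 [546.09791986 142.93703518  88.        ]
92 55.94609594062845 [546.88143553 144.44112359  92.        ]
96 54.65488020952508 [547.66495121 145.94521199  96.        ]
```

View pics/w5c.png

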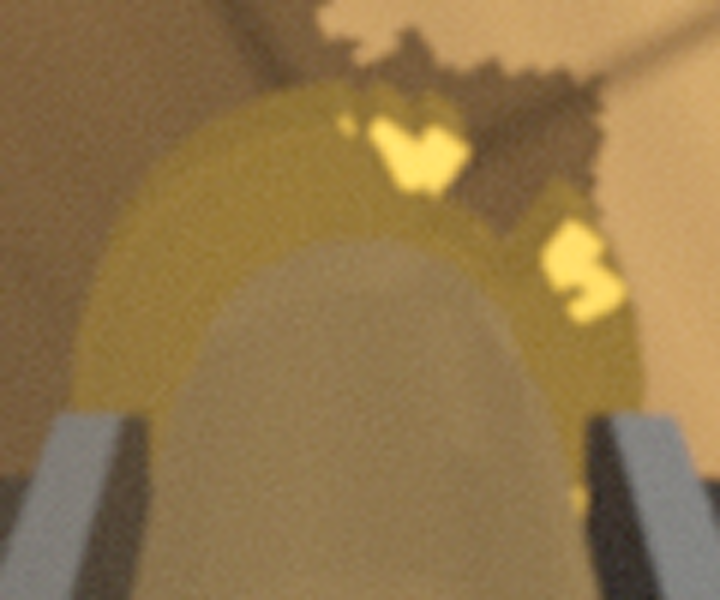

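Request:
step_arm:
  dp:
    - [0,0,0]
    - [0,0,0]
    - [0,0,0]
    - [0,0,0]
    - [0,0,0]
    - [0,0,0]
    - [0,0,0]
    - [0,0,0]
    - [0,0,0]
    - [0,0,0]
  roll: [0.14,0.14,0.14,0.14,0.14,0.14,0.14,0.14,0.14,0]
  claw: [1,1,1,1,1,1,1,1,1,1]

```text
time_s: 6.85
ee_pos: [534.7, 136.4, 104.3]
ee_rot: [3.104, 0.015, -0.253]
contact_force: [0.0, -0.6, -1.7]
gripper_width: 35.0
```

```bash
python3 -c "
from h import *
rel([493.4,-168.6,125])"
```

```text
t 6.85 pos [534.7 136.4 104.3] rot [ 3.104  0.015 -0.253] j7 -2.35 F [ 0.  -0.6 -1.7] M [ 0.02 -0.06  0.01] w 35.0
tool delta [ 36.  306.3  -9.8]
```

Run:
```python
from h import *
d=np.load("w5.npz"); c={k:d[k] for k in d}
c={k:(float(v) if v.ndim==0 else v) for k,v in c.items()}
f=lambda u,v,z: ray(c,(196+(u+.5)/6-.5,170+(v+.5)/6-.5),z)[:2]
z=93
for z in (90,93,96):
    W=np.array([f(u,v,z) for u,v in [(75,380),(100,290),(140,210),(210,130),(340,82),(455,105),(625,270),(645,370)]])
    A=np.c_[2*W,np.ones(len(W))]; s=np.linalg.lstsq(A,(W**2).sum(1),rcond=None)[0]; C=s[:2];print(z,"circ",C,np.sqrt(s[2]+C@C))
    for u,v in [(475,215),(512,160)]:
        q=f(u,v,z)-C; print(np.linalg.norm(q),np.arctan2(q[1],q[0]),"rel tool yaw",np.arctan2(q[1],q[0])-1.059)
```

```text
90 circ [545.45039588 141.67261774] 27.59559103407198
18.47854253720275 0.44358402279018483 rel tool yaw -0.6154159772098151
24.99448619023743 0.4598208322928585 rel tool yaw -0.5991791677071414
93 circ [546.05581709 142.83519025] 27.123368179098097
18.162332962203525 0.44358402279010195 rel tool yaw -0.6154159772098979
24.566774110693583 0.459820832292798 rel tool yaw -0.5991791677072019
96 circ [546.6612383  143.99776276] 26.651145324123924
17.846123387209296 0.44358402279013004 rel tool yaw -0.61541597720987
24.139062031154765 0.4598208322928163 rel tool yaw -0.5991791677071836
```

The notch in the tool frame is at tool yaw −0.61, so the finial now faces −0.86. That is about 8° counter-clockwise of the key estimate. Now over to the stand.

Request:
step_arm:
  dp:
    - [3,30,-5]
    - [3,30,-3]
    - [3,30,-3]
    - [3,30,-2]
    - [3,30,-2]
    - [3,30,-2]
    - [3,30,-2]
    - [3,30,-2]
    - [3,30,-2]
    - [0,0,0]
  roll: [0,0,0,0,0,0,0,0,0,0]
  claw: [1,1,1,1,1,1,1,1,1,1]

```text
time_s: 7.85
ee_pos: [491.6, -141.4, 127.7]
ee_rot: [3.099, 0.032, -0.205]
contact_force: [0.9, -0.3, -1.5]
gripper_width: 34.8
```

```bash
python3 -c "
from h import *
rel([493.4,-168.6,125])"
```

```text
t 7.85 pos [ 491.6 -141.4  127.7] rot [ 3.099  0.032 -0.205] j7 -1.762 F [ 0.9 -0.3 -1.5] M [ 0.11 -0.09  0.04] w 34.8
tool delta [ 7.4 26.2  3.5]
```

Request:
step_arm:
  dp:
    - [2,8,2]
    - [2,8,4]
    - [2,7,4]
    - [1,3,4]
    - [0,0,0]
  roll: [0,0,0,0,0]
  claw: [1,1,1,1,1]

```text
time_s: 8.35
ee_pos: [491.5, -169.5, 110.8]
ee_rot: [3.099, 0.037, -0.196]
contact_force: [-0.1, 0.4, -2.3]
gripper_width: 34.8
```

```bash
python3 -c "
from h import *
rel([493.4,-168.6,110])
c=grab('wrist'); cv2.imwrite('pics/w6.png',c['pixels']);np.savez('w6.npz',**c)
print(proj(c,[493.4,-168.6,48]))
c=grab('side'); crop(c,'pics/s6.png',230,110,130,100,6);np.savez('s6.npz',**c)
c=grab('top'); crop(c,'pics/t6.png',260,160,120,90,6);np.savez('t6.npz',**c)
"
```

```text
t 8.35 pos [ 491.5 -169.5  110.8] rot [ 3.099  0.037 -0.196] j7 -1.707 F [-0.1  0.4 -2.3] M [ 0.02 -0.02  0.03] w 34.8
tool delta [ 1.7 -1.3  0.7]
[250.72744152 206.04201186]
```

View pics/w6.png

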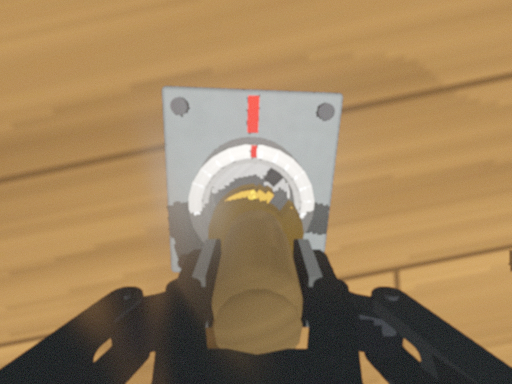

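View pics/s6.png

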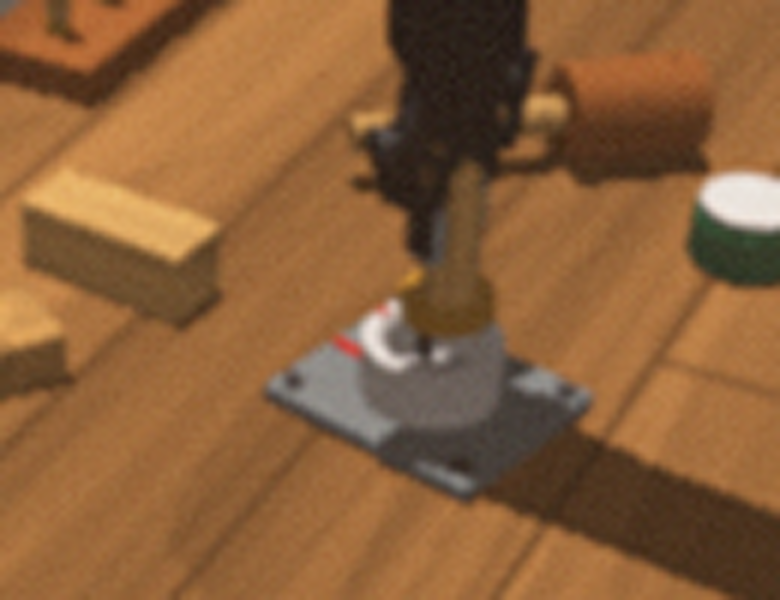

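View pics/t6.png

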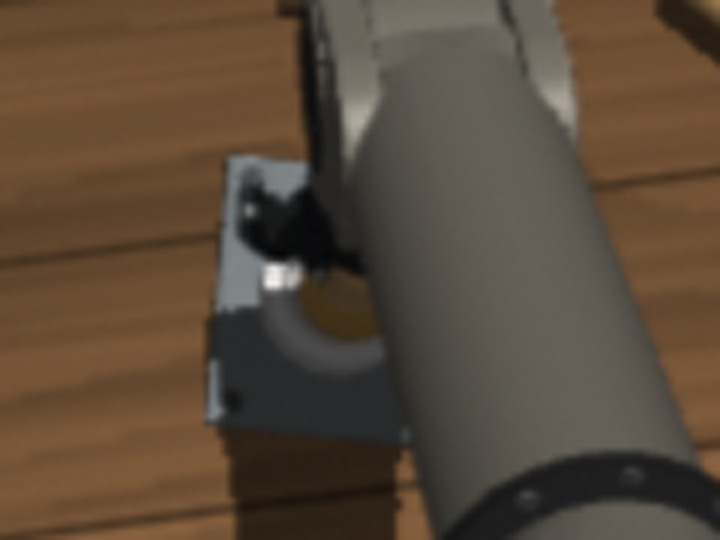

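The wrist view shows the cup at columns 189–314, the foot at 208–304, the red mark at (254,113), the key at (272,177) and the notch at (282,198). I'll compute the offset of foot from cup within this one image, which cancels calibration bias.

Run:
```python
from h import *
d=np.load("w6.npz"); c={k:d[k] for k in d}
c={k:(float(v) if v.ndim==0 else v) for k,v in c.items()}
crop(c,"pics/w6c.png",180,130,140,105,5)
```

```text
(no output)
```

View pics/w6c.png

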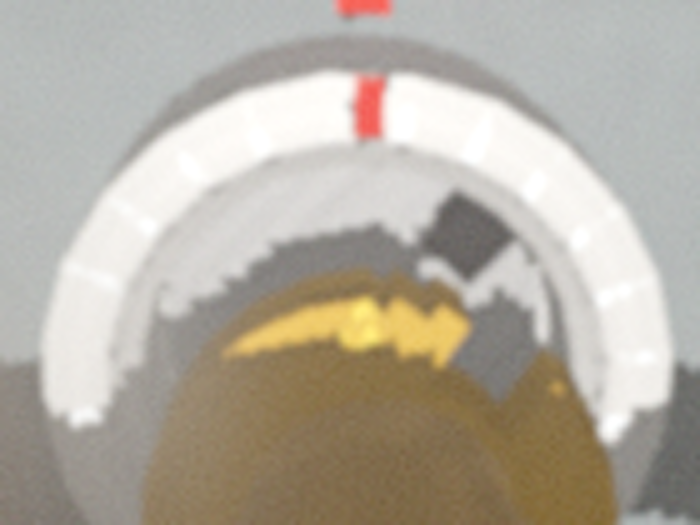

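Run:
```python
from h import *
d=np.load("w6.npz"); c={k:d[k] for k in d}
c={k:(float(v) if v.ndim==0 else v) for k,v in c.items()}
f=lambda u,v,z: ray(c,(180+(u+.5)/5-.5,130+(v+.5)/5-.5),z)[:2]
def fit(W):
    W=np.array(W);A=np.c_[2*W,np.ones(len(W))]; s=np.linalg.lstsq(A,(W**2).sum(1),rcond=None)[0]; return s[:2],np.sqrt(s[2]+s[:2]@s[:2])
C,r=fit([f(u,v,48) for u,v in [(45,350),(70,260),(105,205),(165,130),(255,85),(340,70),(460,87),(560,150),(640,240),(672,340)]]); print("cup",C,r)
k=np.array([f(u,v,32) for u,v in [(457,190),(515,240),(470,280),(420,240)]]);print("key corners r",np.linalg.norm(k-C,axis=1))
v=k.mean(0)-C;print("key",np.linalg.norm(v),np.arctan2(v[1],v[0]))
a=(k[0]+k[1])/2-(k[2]+k[3])/2;print("key axis",np.arctan2(a[1],a[0]),np.linalg.norm(k[0]-k[1]))
m=f(369,107,48)-C;print("mark",np.linalg.norm(m),np.arctan2(m[1],m[0]))
# foot in tool frame from w5
Tp=np.array([546.1,142.8,124.]);R5=Ro.from_euler("xyz",[3.127,.016,1.059]).as_matrix()
t=R5.T@(np.array([545.45,141.67,90])-Tp);print("foot top in tool",t)
s=bot.state();R=Ro.from_euler("xyz",s["ee_rot"]).as_matrix()
p=s["ee_pos"]+R@t;print("foot now",p,"tool delta",R.T@np.r_[C-p[:2],0])
```

```text
cup [ 493.29464891 -169.16030733] 41.78278430005124
key corners r [26.49078163 27.03700735 18.62115088 17.69257561]
key 21.86627271900595 -0.9755649843929926
key axis -0.912611665168806 11.095303019933715
mark 37.30558461004226 -0.22877401168753364
foot top in tool [-0.75939886 -0.5096741  34.01268801]
foot now [ 489.93022979 -169.38951264   77.6772187 ] tool delta [ 3.25345018 -0.87389383 -0.15238961]
```

The foot needs about +3.3 and −0.9 mm in the tool's x and y. The key azimuth is about −0.97 rad and the mark's −0.23. I'll centre, then lower gently with the notch 8–9° off so it rests on the key.

Request:
step_arm:
  dp:
    - [2,-1,0]
    - [1.5,0,0]
    - [0,0,4]
    - [0.2,-0.2,4]
    - [0.2,-0.2,4]
    - [0,0,0]
  roll: [0,0,0,0,0,0]
  claw: [1,1,1,1,1,1]

```text
time_s: 9.1
ee_pos: [496.8, -167.2, 99.0]
ee_rot: [3.1, 0.034, -0.193]
contact_force: [-0.4, 0.1, -2.1]
gripper_width: 34.9
```

```bash
python3 -c "
from h import *
rel([493.4,-168.9,96])
s=bot.state();R=Ro.from_euler('xyz',s['ee_rot']).as_matrix();p=s['ee_pos']+R@[-.76,-.5,48];print(p, R.T@np.r_[np.array([493.3,-169.0])-p[:2],0])
c=grab('wrist'); crop(c,'pics/w7.png',180,130,140,105,5);np.savez('w7.npz',**c)
"
```

```text
t 9.1 pos [ 496.8 -167.2   99. ] rot [ 3.1    0.034 -0.193] j7 -1.716 F [-0.4  0.1 -2.1] M [ 0.01 -0.05 -0.02] w 34.9
tool delta [-2.9  2.2  3.2]
[ 494.17133731 -168.1729723    51.12384826] [-0.69598883  0.97707404  0.06426048]
```

View pics/w7.png

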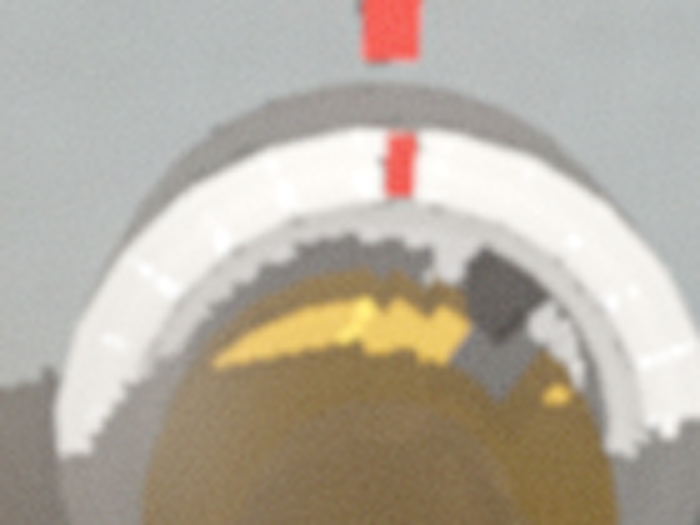

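The foot (columns 143–615) is centred on the rim (57–700), so I'll lower into the socket.

Request:
step_arm:
  dp:
    - [-0.5,0.8,3]
    - [0,0,3]
    - [0,0,3]
    - [0,0,3]
    - [0,0,0]
  roll: [0,0,0,0,0]
  claw: [1,1,1,1,1]

```text
time_s: 9.65
ee_pos: [495.6, -168.6, 86.3]
ee_rot: [3.1, 0.034, -0.194]
contact_force: [-0.8, 0.3, -1.9]
gripper_width: 34.8
```

```bash
python3 -c "
from h import *
rel([493.4,-168.9,80])
s=bot.state();R=Ro.from_euler('xyz',s['ee_rot']).as_matrix();p=s['ee_pos']+R@[-.76,-.5,48];print(p, R.T@np.r_[np.array([493.3,-169.0])-p[:2],0])
c=grab('wrist'); crop(c,'pics/w8.png',180,130,140,105,5);np.savez('w8.npz',**c)
"
```

```text
t 9.65 pos [ 495.6 -168.6   86.3] rot [ 3.1    0.034 -0.194] j7 -1.72 F [-0.8  0.3 -1.9] M [ 0.06 -0.04 -0.01] w 34.8
tool delta [-1.9  0.4  6.4]
[ 492.98381981 -169.62454697   38.3803621 ] [ 0.19003951 -0.67285265 -0.03439668]
```

View pics/w8.png

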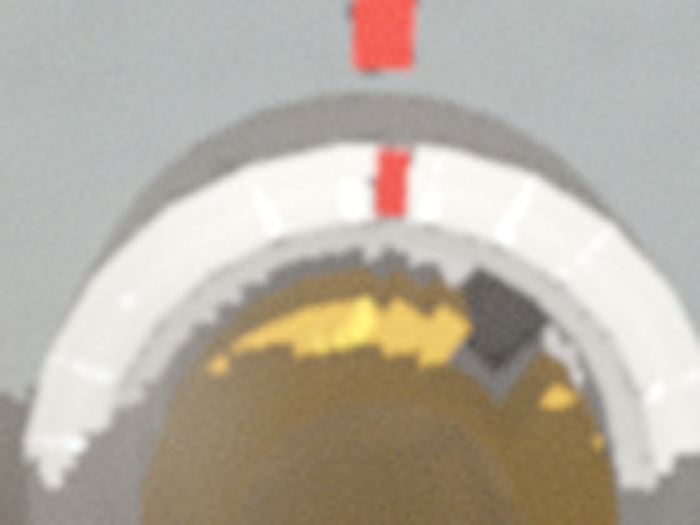

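Request:
step_arm:
  dp:
    - [0,-0.6,2]
    - [0,0,2]
    - [0,0,2]
  roll: [0,0,0]
  claw: [1,1,1]

```text
time_s: 10.0
ee_pos: [496.1, -168.3, 80.5]
ee_rot: [3.1, 0.032, -0.194]
contact_force: [-0.2, -0.7, -2.1]
gripper_width: 34.7
```

```bash
python3 -c "
from h import *
rel([493.4,-168.9,80])"
```

```text
t 10.0 pos [ 496.1 -168.3   80.5] rot [ 3.1    0.032 -0.194] j7 -1.724 F [-0.2 -0.7 -2.1] M [ 0.01 -0.02 -0.04] w 34.7
tool delta [-2.5  1.1  0.6]
```

Request:
step_arm:
  dp:
    - [0,0,1.5]
    - [0,0,1.5]
  roll: [0,0]
  claw: [1,1]

```text
time_s: 10.2
ee_pos: [495.9, -168.3, 77.2]
ee_rot: [3.1, 0.033, -0.193]
contact_force: [0.2, 0.8, -2.8]
gripper_width: 34.7
```

Request:
step_arm:
  dp:
    - [0,0,1.5]
    - [0,0,1.5]
  roll: [0,0]
  claw: [1,1]

```text
time_s: 10.4
ee_pos: [496.0, -168.5, 74.4]
ee_rot: [3.1, 0.032, -0.194]
contact_force: [-3.8, 1.3, 13.2]
gripper_width: 34.9
```

Contact at TCP z ≈ 75 with about 15 N, so the foot is resting on the key. Now I'll turn clockwise in small steps with light pressure.

Request:
step_arm:
  dp:
    - [0,0,0.5]
    - [0,0,0.5]
  roll: [0.04,0.04]
  claw: [1,1]

```text
time_s: 10.6
ee_pos: [497.4, -167.9, 74.7]
ee_rot: [3.099, 0.026, -0.275]
contact_force: [0.6, 1.2, 2.4]
gripper_width: 34.5
```

```bash
python3 -c "
from h import *
rel([493.4,-168.9,80])"
```

```text
t 10.6 pos [ 497.4 -167.9   74.7] rot [ 3.099  0.026 -0.275] j7 -1.798 F [0.6 1.2 2.4] M [ 0.32  0.08 -0.02] w 34.5
tool delta [-3.7  2.3 -5.1]
```

Request:
step_arm:
  dp:
    - [0,0,0.8]
    - [0,0,0.8]
  roll: [0.03,0.03]
  claw: [1,1]

```text
time_s: 10.8
ee_pos: [497.7, -168.0, 74.3]
ee_rot: [3.096, 0.023, -0.337]
contact_force: [-1.5, 2.0, 6.4]
gripper_width: 34.7
```

Request:
step_arm:
  dp:
    - [0,0,1]
    - [0,0,1]
  roll: [0.03,0.03]
  claw: [1,1]

```text
time_s: 11.0
ee_pos: [497.6, -168.3, 72.5]
ee_rot: [3.095, 0.02, -0.4]
contact_force: [-0.1, -0.2, -1.8]
gripper_width: 34.3
```

```bash
python3 -c "
from h import *
rel([493.4,-168.9,62])
c=grab('wrist'); crop(c,'pics/w9.png',180,130,140,105,5);np.savez('w9.npz',**c)"
```

```text
t 11.0 pos [ 497.6 -168.3   72.5] rot [ 3.095  0.02  -0.4  ] j7 -1.906 F [-0.1 -0.2 -1.8] M [ 0.06 -0.03  0.  ] w 34.3
tool delta [-3.4  1.7 10.6]
```

View pics/w9.png

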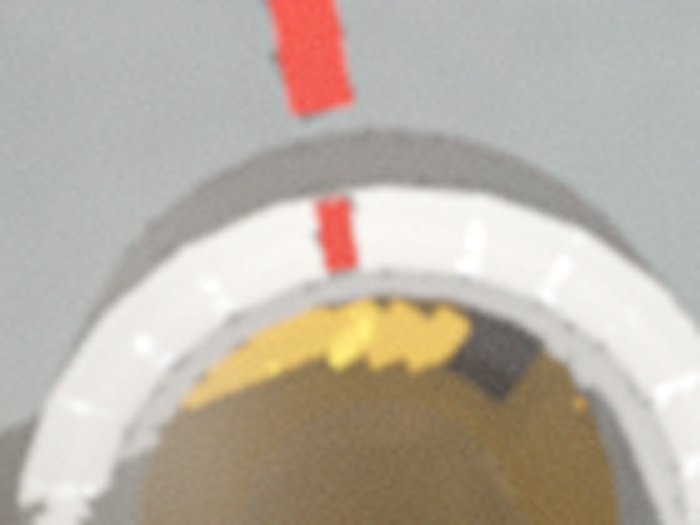

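The force vanished and the tool went below the previous contact height. The image shows the dark key filling the notch at crop (500,355), so I'll go straight down.

Request:
step_arm:
  dp:
    - [0,0,2]
    - [0,0,2]
  roll: [0,0]
  claw: [1,1]

```text
time_s: 11.25
ee_pos: [497.3, -168.4, 67.8]
ee_rot: [3.095, 0.02, -0.402]
contact_force: [-0.4, 0.0, -1.6]
gripper_width: 34.4
```

Request:
step_arm:
  dp:
    - [0,0,1.5]
    - [0,0,1.5]
  roll: [0,0]
  claw: [1,1]

```text
time_s: 11.45
ee_pos: [497.0, -168.5, 64.2]
ee_rot: [3.095, 0.021, -0.401]
contact_force: [-2.9, -1.5, 15.6]
gripper_width: 34.6
```

Request:
step_arm:
  dp:
    - [0,0,1]
    - [0,0,1]
  roll: [0,0]
  claw: [1,1]

```text
time_s: 11.65
ee_pos: [497.3, -168.7, 64.2]
ee_rot: [3.094, 0.021, -0.401]
contact_force: [-4.8, 1.4, 13.9]
gripper_width: 34.6
```

```bash
python3 -c "
from h import *
rel([493.4,-168.9,62])
c=grab('wrist'); crop(c,'pics/w10.png',180,130,140,105,5);np.savez('w10.npz',**c)
c=grab('side'); crop(c,'pics/s10.png',230,110,130,100,6);np.savez('s10.npz',**c)"
```

```text
t 11.65 pos [ 497.3 -168.7   64.2] rot [ 3.094  0.021 -0.401] j7 -1.909 F [-4.8  1.4 13.9] M [0.66 1.02 0.07] w 34.6
tool delta [-3.4  1.6  2.4]
```

View pics/w10.png

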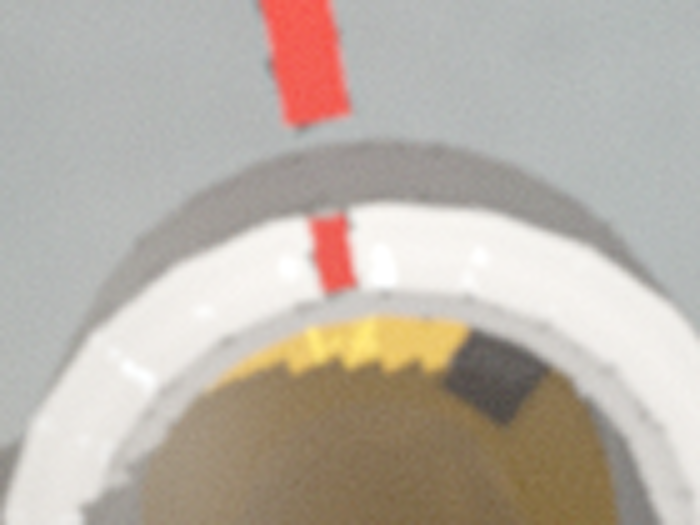

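View pics/s10.png

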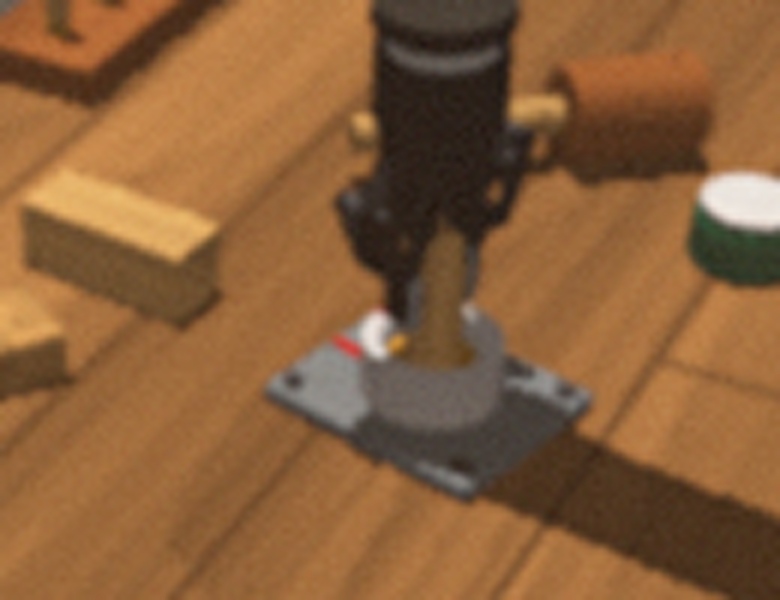

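The key is level in the notch and the foot is down, but the 1 N·m moment suggests the tilted tool is holding the finial slightly leaning. I'll open the fingers so it settles flat, then look and regrip.

Request:
step_arm:
  dp:
    - [0,0,0]
    - [0,0,0]
    - [0,0,0]
    - [0,0,0]
  roll: [0,0,0,0]
  claw: [-0.4,-0.4,-0.4,-0.4]

```text
time_s: 12.15
ee_pos: [498.1, -168.9, 64.8]
ee_rot: [3.095, 0.019, -0.401]
contact_force: [-0.1, 0.4, -0.7]
gripper_width: 60.0
```

```bash
python3 -c "
from h import *
rel([493.4,-168.9,62])
c=grab('wrist'); cv2.imwrite('pics/w11.png',c['pixels']);np.savez('w11.npz',**c)
c=grab('side'); crop(c,'pics/s11.png',230,110,130,100,6)"
```

```text
t 12.15 pos [ 498.1 -168.9   64.8] rot [ 3.095  0.019 -0.401] j7 -1.909 F [-0.1  0.4 -0.7] M [ 0.03 -0.02 -0.01] w 60.0
tool delta [-4.3  1.7  2.9]
```

View pics/w11.png

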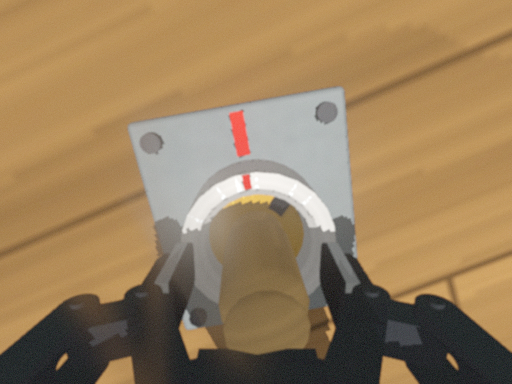

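View pics/s11.png

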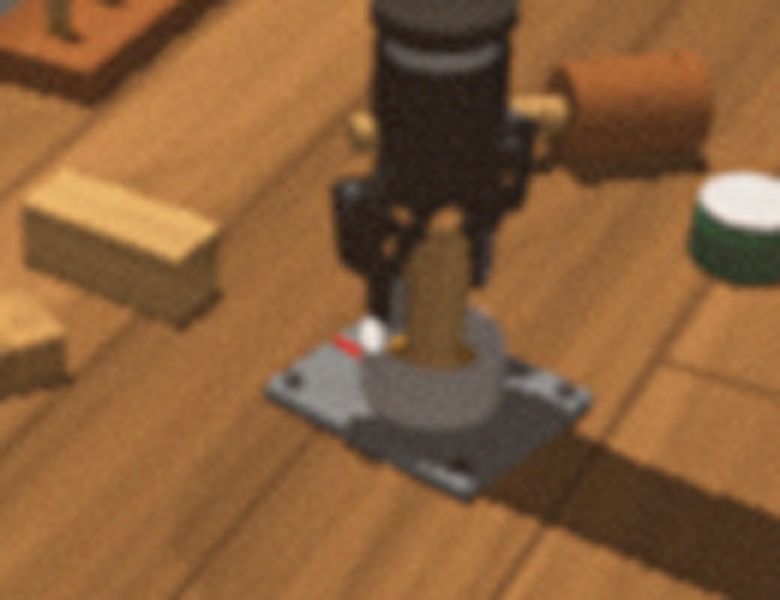

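The finial is released and standing in the socket. At grip height it sits about 4 mm behind and 2 mm to the side of the tool's centre line, so I'll recentre, then regrip.

Request:
step_arm:
  dp:
    - [-2,1,0]
    - [-2,1,1]
    - [0,0,0]
  roll: [0,0,0]
  claw: [-0.4,-0.4,-0.4]

```text
time_s: 12.55
ee_pos: [492.9, -169.2, 63.6]
ee_rot: [3.095, 0.019, -0.401]
contact_force: [-0.3, -0.6, -0.1]
gripper_width: 59.6
```

```bash
python3 -c "
from h import *
rel([493.4,-168.9,62])
s=bot.state();R=Ro.from_euler('xyz',s['ee_rot']).as_matrix()
g=s['ee_pos']+R@[0,0,-19]; print(g, R.T@(np.array([493.4,-168.9,g[2]])-g))
c=grab('wrist'); cv2.imwrite('pics/w12.png',c['pixels'][170:,150:370].repeat(2,0).repeat(2,1));np.savez('w12.npz',**c)
print(proj(c,[493.4,-168.9,48]),proj(c,[493.4,-168.9,118]))
h=np.array([ [proj(c,[493.3,-168.9,z])] for z in (34,83,118)]).round(1);print(h.tolist())
"
```

```text
t 12.55 pos [ 492.9 -169.2   63.6] rot [ 3.095  0.019 -0.401] j7 -1.908 F [-0.3 -0.6 -0.1] M [ 0.01 -0.04  0.01] w 59.6
tool delta [ 0.3 -0.5  1.5]
[ 493.62841399 -168.53374344   82.55338304] [-0.06743128  0.42580968  0.02135311]
[254.04251621 239.99580172] [262.37325118 333.0783773 ]
[[[253.2, 229.6]], [[257.3, 275.6]], [[262.5, 333.3]]]
```

View pics/w12.png

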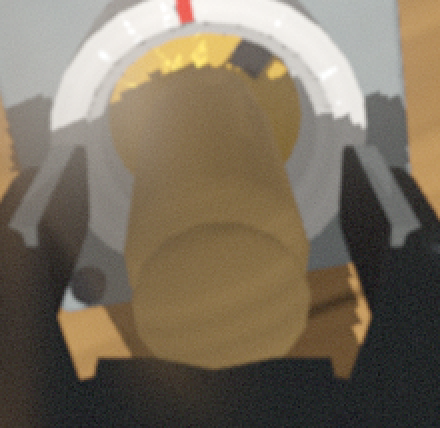

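The finial top is at column 260, against 262 predicted for an upright finial on the socket axis. It is also centred between the pads, so I'll regrip.

Request:
step_arm:
  dp:
    - [0,0,0]
    - [0,0,0]
    - [0,0,0]
    - [0,0,0]
  roll: [0,0,0,0]
  claw: [1,1,1,1]

```text
time_s: 13.0
ee_pos: [493.6, -168.5, 64.4]
ee_rot: [3.096, 0.019, -0.4]
contact_force: [0.1, -0.1, -0.7]
gripper_width: 35.0
```

```bash
python3 -c "
from h import *
rel([493.4,-168.9,62])"
```

```text
t 13.0 pos [ 493.6 -168.5   64.4] rot [ 3.096  0.019 -0.4  ] j7 -1.907 F [ 0.1 -0.1 -0.7] M [0.05 0.   0.03] w 35.0
tool delta [-0.   0.4  2.5]
```

Request:
step_arm:
  dp:
    - [0,0,0.3]
    - [0,0,0.3]
    - [0,0,0.3]
  roll: [-0.06,-0.06,-0.06]
  claw: [1,1,1]

```text
time_s: 13.3
ee_pos: [492.3, -170.3, 64.5]
ee_rot: [3.097, 0.029, -0.219]
contact_force: [-3.1, 1.0, 7.3]
gripper_width: 34.9
```

```bash
python3 -c "
from h import *
rel([493.6,-168.5,63.5])"
```

```text
t 13.3 pos [ 492.3 -170.3   64.5] rot [ 3.097  0.029 -0.219] j7 -1.753 F [-3.1  1.   7.3] M [ 0.33  0.6  -0.4 ] w 34.9
tool delta [ 0.9 -2.   0.9]
```

The ring is turning, with about 0.4 N·m of reaction and 8 N of force. I'll continue with a small recentring.

Request:
step_arm:
  dp:
    - [0.3,-0.6,0.2]
    - [0.3,-0.6,0.2]
    - [0.3,-0.6,0.2]
  roll: [-0.06,-0.06,-0.06]
  claw: [1,1,1]

```text
time_s: 13.6
ee_pos: [492.6, -170.4, 64.6]
ee_rot: [3.102, 0.037, -0.037]
contact_force: [-1.5, 0.0, 4.6]
gripper_width: 34.8
```

```bash
python3 -c "
from h import *
rel([493.6,-168.5,63.5])
c=grab('wrist'); cv2.imwrite('pics/w13.png',c['pixels'][130:,120:400].repeat(2,0).repeat(2,1));np.savez('w13.npz',**c)"
```

```text
t 13.6 pos [ 492.6 -170.4   64.6] rot [ 3.102  0.037 -0.037] j7 -1.601 F [-1.5  0.   4.6] M [-0.18  0.18 -0.35] w 34.8
tool delta [ 1. -2.  1.]
```

View pics/w13.png

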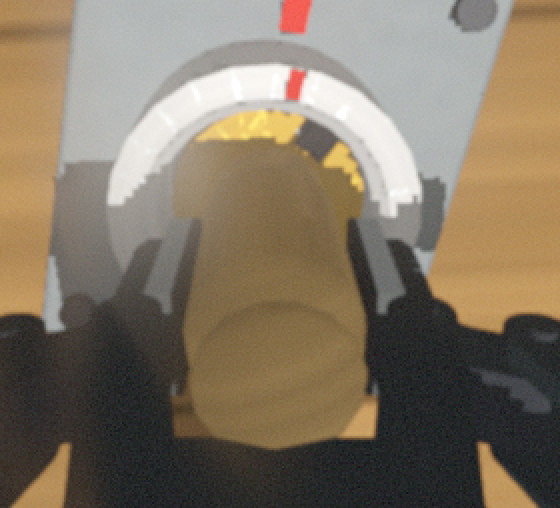

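The key and notch, at crop (320,140), are approaching the red mark at (296,85). Still seated, so I'll continue.

Request:
step_arm:
  dp:
    - [0.5,-0.8,0.3]
    - [0.3,-0.8,0.3]
    - [0.3,-0.8,0.3]
  roll: [-0.06,-0.06,-0.06]
  claw: [1,1,1]

```text
time_s: 13.95
ee_pos: [493.1, -170.7, 64.8]
ee_rot: [3.107, 0.045, 0.143]
contact_force: [-1.7, -1.2, 5.5]
gripper_width: 34.7
```

```bash
python3 -c "
from h import *
rel([493.6,-168.5,63.5])"
```

```text
t 13.95 pos [ 493.1 -170.7   64.8] rot [3.107 0.045 0.143] j7 -1.452 F [-1.7 -1.2  5.5] M [-0.35  0.3  -0.39] w 34.7
tool delta [ 0.8 -2.2  1.1]
```

Request:
step_arm:
  dp:
    - [0.3,-0.8,0.3]
    - [0.3,-0.8,0.3]
    - [0.3,-0.8,0.3]
  roll: [-0.06,-0.06,-0.05]
  claw: [1,1,1]

```text
time_s: 14.25
ee_pos: [493.7, -170.8, 64.9]
ee_rot: [3.113, 0.05, 0.312]
contact_force: [-1.6, -1.4, 5.0]
gripper_width: 34.8
```

```bash
python3 -c "
from h import *
rel([493.6,-168.5,63.5])
c=grab('wrist'); cv2.imwrite('pics/w14.png',c['pixels'][130:,120:400].repeat(2,0).repeat(2,1));np.savez('w14.npz',**c)"
```

```text
t 14.25 pos [ 493.7 -170.8   64.9] rot [3.113 0.05  0.312] j7 -1.312 F [-1.6 -1.4  5. ] M [-0.33  0.27 -0.34] w 34.8
tool delta [ 0.7 -2.3  1.3]
```

View pics/w14.png

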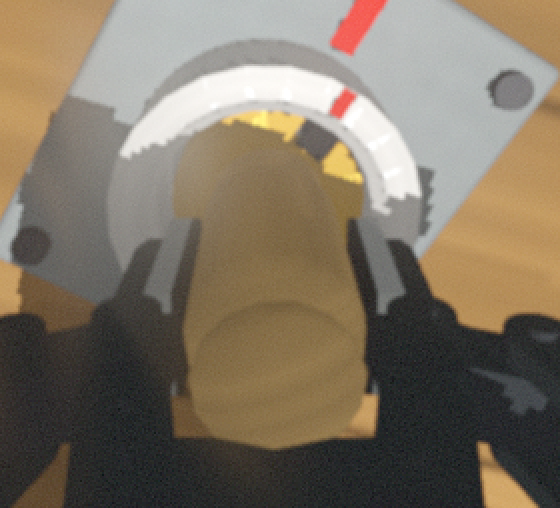

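The notch is now within a few degrees of the mark. I'll take small steps and watch the torque for the stop.

Request:
step_arm:
  dp:
    - [0.2,-0.5,0.3]
    - [0.2,-0.5,0.3]
  roll: [-0.03,-0.03]
  claw: [1,1]

```text
time_s: 14.5
ee_pos: [493.8, -170.9, 64.9]
ee_rot: [3.115, 0.052, 0.369]
contact_force: [-1.9, -0.3, 5.7]
gripper_width: 34.6
```

```bash
python3 -c "
from h import *
rel([493.6,-168.5,63.5])"
```

```text
t 14.5 pos [ 493.8 -170.9   64.9] rot [3.115 0.052 0.369] j7 -1.264 F [-1.9 -0.3  5.7] M [-0.17  0.28 -0.4 ] w 34.6
tool delta [ 0.7 -2.4  1.3]
```

Request:
step_arm:
  dp:
    - [0.2,-0.5,0.3]
    - [0.2,-0.5,0.3]
  roll: [-0.02,-0.02]
  claw: [1,1]

```text
time_s: 14.7
ee_pos: [493.9, -170.9, 64.9]
ee_rot: [3.116, 0.052, 0.405]
contact_force: [-2.0, -1.2, 5.7]
gripper_width: 35.0
```

```bash
python3 -c "
from h import *
rel([493.6,-168.5,63.5])
c=grab('wrist'); crop(c,'pics/w15.png',180,130,140,105,5);np.savez('w15.npz',**c)"
```

```text
t 14.7 pos [ 493.9 -170.9   64.9] rot [3.116 0.052 0.405] j7 -1.235 F [-2.  -1.2  5.7] M [-0.21  0.3  -0.37] w 35.0
tool delta [ 0.7 -2.4  1.3]
```

View pics/w15.png

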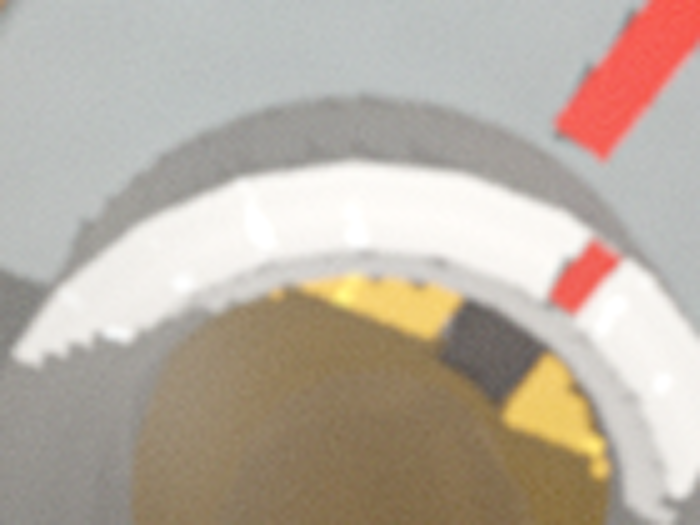

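```bash
cat > m.py <<'E'
from h import *
def fit(W):
    W=np.array(W);A=np.c_[2*W,np.ones(len(W))]; s=np.linalg.lstsq(A,(W**2).sum(1),rcond=None)[0]; return s[:2],np.sqrt(s[2]+s[:2]@s[:2])
def load(n):
    d=np.load(n); c={k:d[k] for k in d}
    return {k:(float(v) if v.ndim==0 else v) for k,v in c.items()}
E
python3 - <<'E'
from m import *
c=load("w15.npz")
f=lambda u,v,z: ray(c,(180+(u+.5)/5-.5,130+(v+.5)/5-.5),z)[:2]
C,r=fit([f(u,v,48) for u,v in [(15,350),(70,285),(140,225),(240,178),(360,160),(475,173),(560,205),(625,250)]]);print("cup",C,r)
az=lambda p:np.arctan2(*(p-C)[::-1])
m=f(585,275,48);p=f(612,125,12);k=f(492,350,33);i=f(472,375,33)
print("mark",np.linalg.norm(m-C),az(m),az(p),"key",np.linalg.norm(k-C),az(k))
e1=[f(462,297,34),f(440,348,34)];e2=[f(545,352,34),f(505,408,34)]
mm=(sum(e1)+sum(e2))/4;print("notch",np.linalg.norm(mm-C),az(mm), [az(x) for x in e1+e2])
for e in (e1,e2): v=e[0]-e[1];print(np.arctan2(v[1],v[0]))
E
```

```text
cup [ 493.70361535 -169.00482955] 41.935178388301914
mark 37.309670036690456 -0.23664099089826054 -0.2771607328885193 key 21.791236864455588 -0.32488375969504685
notch 21.582702565831987 -0.3011608263548579 [np.float64(-0.04003152135716765), np.float64(-0.06462337548464392), np.float64(-0.4911826859350387), np.float64(-0.6304795116563875)]
0.03196868957030166
-0.16231454856206334
```

By the image, the notch is about 3–4° short of the mark. I'll continue to the stop.

Request:
step_arm:
  dp:
    - [0.2,-0.5,0.3]
    - [0.2,-0.5,0.3]
  roll: [-0.03,-0.03]
  claw: [1,1]

```text
time_s: 14.95
ee_pos: [494.1, -170.9, 64.9]
ee_rot: [3.118, 0.054, 0.461]
contact_force: [-1.5, -1.6, 4.9]
gripper_width: 34.8
```

```bash
python3 -c "
from h import *
rel([493.6,-168.5,63.5])"
```

```text
t 14.95 pos [ 494.1 -170.9   64.9] rot [3.118 0.054 0.461] j7 -1.189 F [-1.5 -1.6  4.9] M [-0.19  0.21 -0.45] w 34.8
tool delta [ 0.7 -2.4  1.3]
```

Request:
step_arm:
  dp:
    - [0.2,-0.5,0.3]
    - [0.2,-0.5,0.3]
  roll: [-0.03,-0.03]
  claw: [1,1]

```text
time_s: 15.15
ee_pos: [494.3, -170.8, 64.9]
ee_rot: [3.12, 0.055, 0.516]
contact_force: [-1.9, -0.8, 6.2]
gripper_width: 35.0
```

```bash
python3 -c "
from h import *
rel([493.6,-168.5,63.5])
c=grab('wrist'); crop(c,'pics/w16.png',180,130,140,105,5);np.savez('w16.npz',**c)"
```

```text
t 15.15 pos [ 494.3 -170.8   64.9] rot [3.12  0.055 0.516] j7 -1.143 F [-1.9 -0.8  6.2] M [-0.14  0.19 -0.74] w 35.0
tool delta [ 0.6 -2.4  1.4]
```

View pics/w16.png

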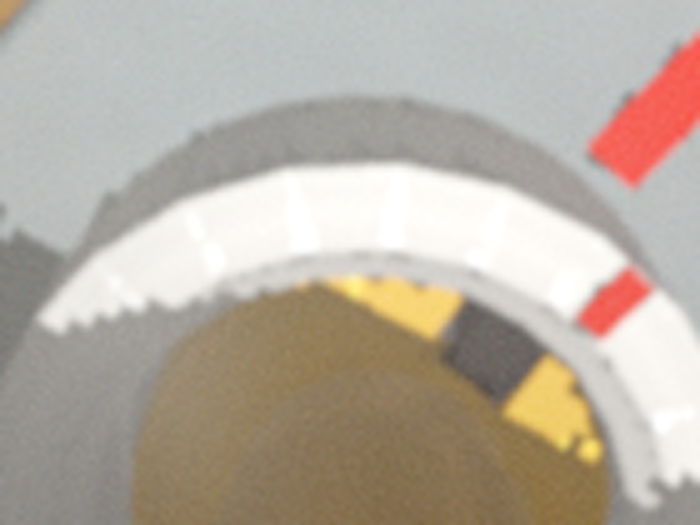

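The torque rose from 0.4 to 0.74 N·m, so the stop seems to be reached. I'll do one more small nudge to confirm.

Request:
step_arm:
  dp:
    - [0,0,0.3]
  roll: [-0.03]
  claw: [1]

```text
time_s: 15.3
ee_pos: [494.1, -170.5, 64.8]
ee_rot: [3.122, 0.055, 0.544]
contact_force: [-2.2, 3.8, 2.8]
gripper_width: 34.9
```

Run:
```python
from m import *
rel([493.6,-168.5,63.5])
c=load("w16.npz")
f=lambda u,v,z: ray(c,(180+(u+.5)/5-.5,130+(v+.5)/5-.5),z)[:2]
C,r=fit([f(u,v,48) for u,v in [(40,318),(110,245),(190,205),(290,175),(390,162),(500,185),(560,212),(630,262)]]);print("cup",C,r)
az=lambda p:np.arctan2(*(p-C)[::-1])
m=f(615,302,48);k=f(492,350,33)
print("mark",np.linalg.norm(m-C),az(m),"key",np.linalg.norm(k-C),az(k))
```

```text
t 15.3 pos [ 494.1 -170.5   64.8] rot [3.122 0.055 0.544] j7 -1.119 F [-2.2  3.8  2.8] M [ 0.59  0.15 -0.28] w 34.9
tool delta [ 0.7 -2.   1.2]
cup [ 493.36904662 -168.84974924] 41.80698058357328
mark 37.585212847977076 -0.2392569284691763 key 22.15850011442884 -0.20988842944702343
```

The torque then fell to 0.28 with a new side load, so something slipped slightly. I'll open and let the finial settle, then look.

Request:
step_arm:
  dp:
    - [0,0,0]
    - [0,0,0]
    - [0,0,0]
    - [0,0,0]
  roll: [0,0,0,0]
  claw: [-0.4,-0.4,-0.4,-0.4]

```text
time_s: 15.7
ee_pos: [494.2, -170.2, 64.2]
ee_rot: [3.122, 0.055, 0.542]
contact_force: [0.4, 0.6, 0.0]
gripper_width: 60.0
```

```bash
python3 -c "
from h import *
rel([493.6,-168.5,63.5])
c=grab('wrist'); cv2.imwrite('pics/w17.png',c['pixels'][130:,120:400].repeat(2,0).repeat(2,1));np.savez('w17.npz',**c); crop(c,'pics/w17c.png',180,130,140,105,5)
print([proj(c,[493.4,-168.9,z]).round(1) for z in (48,118)])"
```

```text
t 15.7 pos [ 494.2 -170.2   64.2] rot [3.122 0.055 0.542] j7 -1.121 F [0.4 0.6 0. ] M [ 0.02 -0.01  0.02] w 60.0
tool delta [ 0.4 -1.8  0.6]
[array([253.5, 239.4]), array([255.6, 337.8])]
```

View pics/w17.png

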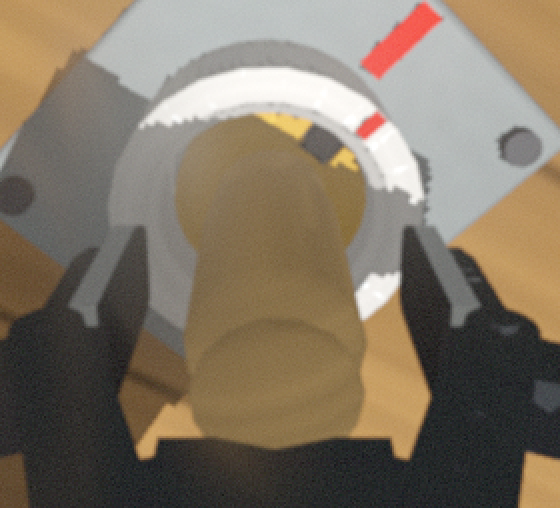

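View pics/w17c.png

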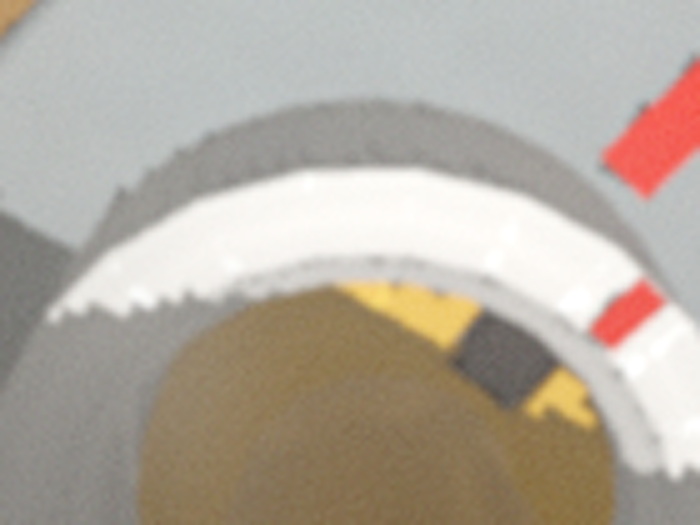

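It has settled upright with the key in the notch, near the mark. I'll open fully and lift off for an unobstructed view.

Request:
step_arm:
  dp:
    - [0,-1.5,0]
    - [0,0,0]
    - [0,0,-10]
    - [0,0,-20]
    - [0,0,-25]
    - [0,0,-25]
    - [0,0,-25]
    - [0,0,-25]
    - [0,0,0]
    - [0,0,0]
  roll: [0,0,0,0,0,0,0,0,0,0]
  claw: [-1,-1,-1,-1,-1,-1,-1,-1,-1,-1]

```text
time_s: 16.75
ee_pos: [498.3, -161.9, 203.2]
ee_rot: [3.121, 0.054, 0.543]
contact_force: [-0.0, -0.3, -0.9]
gripper_width: 85.2
```

```bash
python3 -c "
from h import *
rel([493.6,-168.5,63.5])
c=grab('wrist'); cv2.imwrite('pics/w18.png',c['pixels']);np.savez('w18.npz',**c)
print([proj(c,[493.4,-168.9,z]).round(1) for z in (34,48,118)])
u=proj(c,[493.4,-168.9,48]).astype(int); print(u)
x0,y0=max(u[0]-60,0),max(u[1]-50,0); print(x0,y0); crop(c,'pics/w18c.png',x0,y0,120,100,6)
"
```

```text
t 16.75 pos [ 498.3 -161.9  203.2] rot [3.121 0.054 0.543] j7 -1.022 F [-0.  -0.3 -0.9] M [ 0.05 -0.05 -0.03] w 85.2
tool delta [1.000e-01 4.000e-01 1.399e+02]
[array([256.9, 174.6]), array([257.2, 178.7]), array([259.2, 205.7])]
[257 178]
197 128
```

View pics/w18.png

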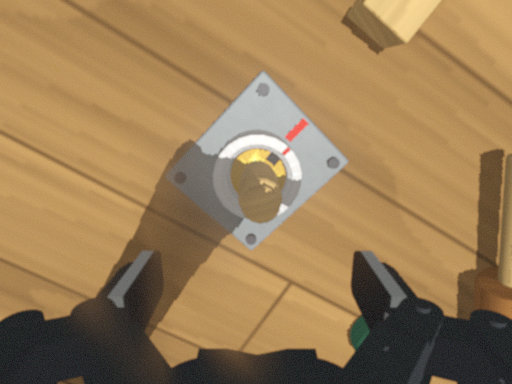

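View pics/w18c.png

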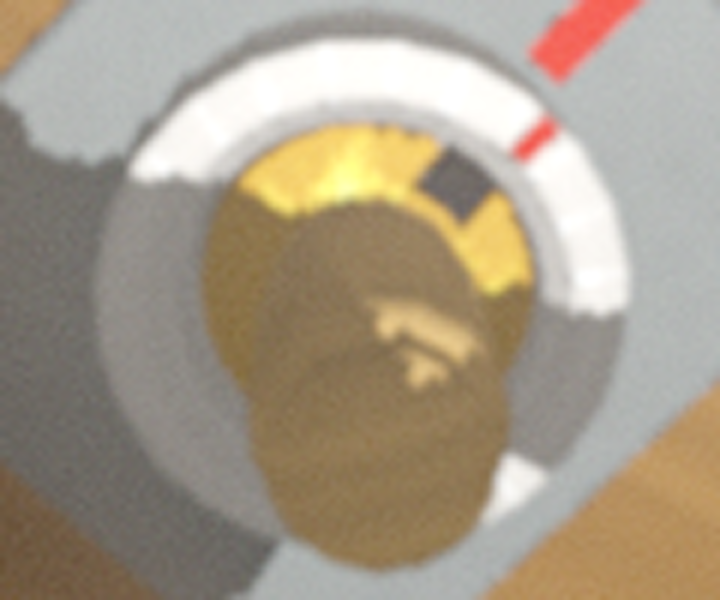

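Run:
```python
from m import *
c=load("w18.npz")
f=lambda u,v,z: ray(c,(197+(u+.5)/6-.5,128+(v+.5)/6-.5),z)[:2]
C,r=fit([f(u,v,48) for u,v in [(97,300),(130,180),(190,110),(270,55),(370,37),(450,50),(530,95),(590,160),(625,240),(630,310)]]);print("cup",C,r)
Cf,rf=fit([f(u,v,34) for u,v in [(203,280),(240,190),(290,145),(350,125),(500,185),(525,230),(540,290)]]);print("foot",Cf,rf)
az=lambda p,C:np.arctan2(*(p-C)[::-1])
m=f(536,138,48);p=f(592,38,12)
print("mark",np.linalg.norm(m-C),az(m,C),az(p,C))
q=[f(445,148,34),f(500,185,34),f(462,222,34),f(415,185,34)]
mid=sum(q)/4
for cc in(C,Cf): print("notch",np.linalg.norm(mid-cc),az(mid,cc))
v=(q[0]+q[1]-q[2]-q[3]);print(np.arctan2(v[1],v[0]))
```

```text
cup [ 493.61260157 -169.11342976] 42.08537331236663
foot [ 492.81038364 -170.9557429 ] 27.737508650179425
mark 37.56155914436681 -0.22718646718896177 -0.2754000297801811
notch 22.070137007032134 -0.1965383475676866
notch 22.5826746422205 -0.10948127153201301
-0.1808021365722955
```

The foot's radius fits 27.74 mm at z = 34, so it is fully home. The notch reads 0.03–0.12 rad past the mark (limit 0.15), which agrees with the 0–5° expected at the stop. For a sharper reading I'll turn the camera to face the mark head-on.

Request:
step_arm:
  dp:
    - [0,0,0]
    - [0,0,0]
    - [0,0,0]
    - [0,0,0]
    - [0,0,0]
    - [0,0,0]
    - [0,0,0]
    - [0,0,0]
    - [0,0,0]
    - [0,0,0]
  roll: [0.1,0.1,0.1,0.1,0.1,0.1,0.1,0.08,0,0]
  claw: [-1,-1,-1,-1,-1,-1,-1,-1,-1,-1]

```text
time_s: 17.8
ee_pos: [491.4, -160.8, 193.2]
ee_rot: [3.089, 0.042, -0.266]
contact_force: [-0.7, 0.8, -0.5]
gripper_width: 85.4
```

```bash
python3 -c "
from h import *
rel([493.6,-168.5,63.5])
c=grab('wrist'); np.savez('w19.npz',**c)
u=proj(c,[493.4,-168.9,48]).astype(int); print(u)
x0,y0=max(u[0]-60,0),max(u[1]-60,0); print(x0,y0); crop(c,'pics/w19c.png',x0,y0,120,100,6)
"
```

```text
t 17.8 pos [ 491.4 -160.8  193.2] rot [ 3.089  0.042 -0.266] j7 -1.787 F [-0.7  0.8 -0.5] M [ 0.03 -0.08  0.02] w 85.4
tool delta [  9.6  -0.  129.5]
[256 170]
196 110
```

View pics/w19c.png

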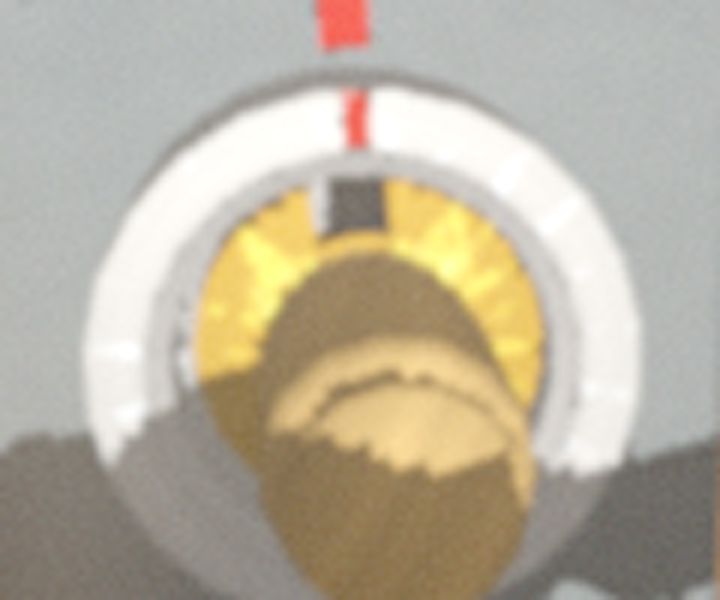

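Head-on, the dark key (columns 330–385) lines up with the red mark (357). The notch (310–385) has its gap on the counter-clockwise side, so the finial was driven to the stop. It points about 0.07 rad past the mark. The foot is flat and concentric in the socket, and the gripper is clear, so I'm handing it in.

```bash
python3 -c "
from h import *
rel([493.6,-168.5,63.5])
c=grab('side'); cv2.imwrite('pics/s19.png',c['pixels'])
print(bot.close_job())"
```

```text
t 17.85 pos [ 491.3 -160.8  193.2] rot [ 3.089  0.042 -0.267] j7 -1.787 F [ 0.7  0.4 -0.8] M [ 0.03 -0.1   0.02] w 85.4
tool delta [ 9.600e+00 -1.000e-01  1.296e+02]
the job is handed in; nothing more can be done
None
```

View pics/s19.png

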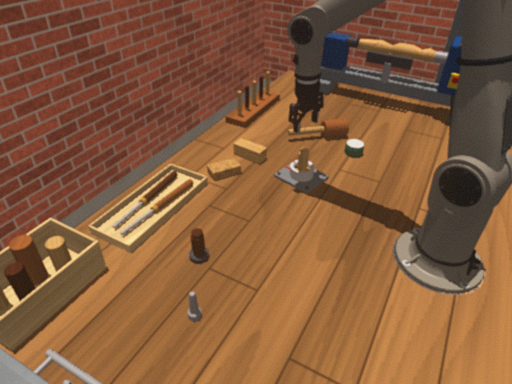

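The finial is seated over the key, turned counter-clockwise to the ring's stop and released. I handed the job in at about 18 s; no verdict was reported.

**What I did:** I set the foot on the key and turned it clockwise under light pressure until the notch dropped over the key. I then pressed it down and released it once so it settled flat. After regripping, I turned it with the ring until the torque rose to about 0.74 N·m, then let go and lifted clear. Wrist force readings peaked near 17 N, but I only read them between moves.

**Last checks:**
- **Seating:** fitted at its fully-home height (34 mm), the foot's top face gave a radius of 27.74 mm against 27.75, so it is fully home.
- **Angle:** the key lines up with the red mark, and the notch points about 0.07 rad past it (limit 0.15).
- **Everything else:** the side picture shows the finial upright and the gripper clear above it. The other things look unmoved by eye; I did not measure them.

**What disagreed or went less cleanly:**
- An earlier oblique view put the notch anywhere from 0.03 to 0.12 rad past the mark, and the foot about 2 mm off the socket axis. That is more than the fit allows, so I put it down to camera error.
- After the stop, one extra small nudge made the torque drop to 0.28 N·m, so something slipped slightly.
- The tool drifted to about 0.06 rad of tilt, so the finial may have leaned a little while held. Releasing it let it settle upright.

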